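# Clamp a wax bar in the jeweller's angle vise

## Robot

A 6-joint arm with a two-finger parallel gripper is mounted at the origin on the work surface. World frame = base frame: x ahead of the robot, y to its left, z up, the work surface at z = 0. Lengths are in m, angles in rad, forces in N, time in s.
With the tool pointing down it reaches from about 0.25 to 0.775 m from the base axis. Payload 4 kg.
Tool frame: the origin (TCP) lies on the centre line of the jaws, within the pads' length; the fingertips stand 8 mm ahead of it and the grasp point (between the pads) lies 11 mm behind it; y points along the fingers, x is the direction in which the jaws open and shut, and the axes are right-handed (so a half turn about y gives the same grasp; the last joint's range is limited). The gripper opens to 94 mm and grips with 3 to 60 N. Pads are 16 mm wide; open, the fingers measure 119 mm over their backs; the gripper's body (75 mm by 177 mm) begins 78 mm behind the grasp point.
Start: joints at [1.173, 0.087, 1.371, -0, 1.684, -0.103], TCP at [0.16, 0.526, 0.214] pointing down, gripper open.
Joint ranges: [-3.1, 3.1], [-0.76, 2.03], [0.27, 2.55], [-1.08, 4.22], [0.17, 2.65], [-2.57, 2.57]. Speed limits (rad/s): [2.79, 2.79, 3.14, 3.14, 3.14, 3.14].

## Interface

Orientations are given as [roll, pitch, yaw] about the fixed x, y, z axes, in that order (R = Rz(yaw) Ry(pitch) Rx(roll)).
In Python, from bench import robot gives the robot as it stands.
- The arm moves only by the tool step_arm, never from a script. Its argument "commands" is a list of rows, each an object with "xyz": the shift along the world's x, y, z in m, a list of three; "twist": the turn, a rotation vector about the world's x, y, z in degrees, a list of three. In form: [{"xyz": [tx, ty, tz], "twist": [ax, ay, az]}, ...]. A call has 1 to 12 rows; each row is the pose to reach, as a shift and turn from the pose commanded when the call began; what a row does not reach only later rows make up. A row lasts 1/12 s, in which the tool goes at most 41.7 mm and 7.16 degrees, less where a joint would pass 70% of its speed; a pose out of reach is approached as far as the arm can. A call with a gripper value outside its range is refused whole. "fingers" is the closure in counts, from 0 (fully open) to 255 (shut), set as the call begins (left out, the last holds). The fingers move at their own pace and stop on an object; the grip force is fixed at half the most. Time passes only in rows, so rows that repeat a pose let the fingers close. It gives the time, the measured TCP pose, the force and the opening at its end, in the units of the state.
- robot.get_obs(): the state, without advancing time (a new reading comes with each control period).
- robot.snapshot(name): name is "side" or "top"; returns (picture, depth): 384x512x3 uint8, red, green, blue; 384x512 float32, m along the optical axis (not along the pixel's ray), 0 where there is no reading.
- robot.camera_info(name): a dict with "fx", "fy", "cx", "cy" (pixels), "R" (3x3) and "t" (3): a world point X has camera coordinates R X + t. Camera axes: x right, y down, z forward; pixel columns grow to the right and rows downward; lengths in m; the calibration is good to about 2 mm. A picture is of the moment at which its call begins. camera_info takes no time and is no camera call.
- robot.close_job(): hands the job in, once; it reports no verdict.
The state is a dict: "time": time; "joint_positions": joint angles; "qvel": joint speeds; "joint_torque": joint torques, N m; "tool_pos": TCP position; "ee_rot": TCP orientation; "wrist_force": force on the tool from outside, world axes, zero at the start; "wrist_torque": the same for the moment, N m; "width": finger opening in m.
Only numpy, scipy, OpenCV 4.12 (cv2) and the standard library are available. Lean on these libraries where they do the work, as an engineer would, in place of code of your own. Each camera call takes 0.05 s, during which the arm holds its last target.

## Task

Load the blue wax bar into the sloping green vise: lay it flat on the steel bed, under the open jaw, with its long side against the low green ledge and its end against the green end stop. Then crank the red handle clockwise until the orange pad presses the bar down firmly and the crank comes to its stop or nearly so, and let go. Leave the other things on the bench where they are.

Things in the scene. Friction and masses are not known exactly. Their poses are not given: they have to be found in the camera images.
- bar: bright blue wax bar, 45 (its x) x 170 (its y, long) x 32 mm (its z), about 0.24 kg, lying on the bench at the left; origin at the centre of its underside. Pick it across its 45 mm width about 38 mm from its middle, on the end that will stick out of the vise
- bar_center (a point): the centre of the blue bar, 16 mm above the bar's origin
- bed: sloping steel bed of the green angle vise, rising away from the robot at 30 degrees. Origin: the spot on its surface where the centre of the bar's underside belongs. x up the slope, y along the ledge, z square off the bed. Surface in mm: x -22 to 93, y -93 to 20. A seated bar lies along these axes and sticks out past y = 20, the open side from which it goes in
- ledge (a point): middle of the top inner edge of the low green ledge along the bed's lower side (nearest the robot): its face is at x = -22.5 mm in the bed's frame and it stands 8 mm proud of the bed, over y -93 to 20
- end_stop (a point): middle of the top inner edge of the green end stop: its face is at y = -85 mm in the bed's frame and it stands 14 mm proud, over x -32 to 22
- jaw_face (a point): centre of the face of the orange pad, moving with the jaw: at z = 60 mm off the bed minus 3.18 mm per radian of crank, until it meets the bar (top at z = 32). In the bed's frame, mm: jaw over x -18 to 67, y -73 to -27; screw rod of radius 8 behind the bar at x 44.5, y -50; fixed green head above, x 24 to 92, y -78 to -22, z 92 to 108
- pad: orange sprung pad, 34 x 40 x 10 mm, under the vise's moving jaw, above the bed; it slides square to the bed and has 9 mm of spring travel. Its origin is not on the pad: it is the bed's origin moved along with the jaw
- crank (a joint): angle of the vise's crank in radians: 0 fully open, grows as it is turned clockwise seen from the handle's side; the jaw comes down 3.18 mm per radian (20 mm a turn), meets the bar at about 8.8 and the crank has a fixed stop at 11.0. It stays where it is left
- knob (a point): middle of the red crank handle: a freely spinning cylinder 20 mm in diameter and 44 mm long, standing square off the bed (along the bed's z), 36 mm from the screw axis; the point is 25 mm above the crank's flat steel arm and 19 mm below the handle's free end
- screw_axis (a point): point on the axis of the crank at the height of the middle of the red handle (the handle circles about it with 36 mm radius, in the plane square to the bed's z)
- leather: tan leather block, 100 x 62 x 26 mm; a bystander, to be left alone; origin at the centre of its underside
- stake: dark wooden block, 90 x 70 x 40 mm; a bystander, to be left alone; origin at the centre of its underside
- jar: white plastic jar, 72 mm across, 55 mm high; a bystander, to be left alone; origin at the centre of its underside
- hammer: hammer lying on its side; a bystander, to be left alone; origin at the centre of its underside
- saw: piercing saw with steel frame and wooden handle, lying flat; a bystander, to be left alone; origin at the centre of its underside
- pin: flat light wooden board, 150 x 60 x 18 mm; a bystander, to be left alone; origin at the centre of its underside
- tube: green wax ring tube standing on end, 32 mm across, 60 mm high; a bystander, to be left alone; origin at the centre of its underside
There are look-alikes about, which are no part of the job. Leave any pink or purple look-alike of the part that bears bed alone.

How it is judged:
On the way, in this order (a step that is already met when the one before it is completed fails the run):
1. the bar lies flat on the bed against the ledge and the end stop, with the jaw still open (x of bar_center in the frame of bed between -0.006 and 0.006 m and y of bar_center in the frame of bed between -0.006 and 0.008 m and z of bar_center in the frame of bed between 0.01 and 0.02 m and angle between the y axis of bar and the y axis of bed, either way round below 0.07 rad and angle between the z axis of bar and the z axis of bed, either way round below 0.07 rad and contact force between pad and bar below 1 N and value of joint crank below 7 rad), for 0.2 s.
2. the crank has brought the pad down firmly onto the seated bar (x of bar_center in the frame of bed between -0.006 and 0.006 m and y of bar_center in the frame of bed between -0.006 and 0.008 m and z of bar_center in the frame of bed between 0.01 and 0.02 m and angle between the y axis of bar and the y axis of bed, either way round below 0.07 rad and angle between the z axis of bar and the z axis of bed, either way round below 0.07 rad and contact force between pad and bar above 10 N and value of joint crank above 9 rad), for 0.2 s.
At the end, for the whole second after the job is handed in: the bar rests flat in the vise, along the ledge (within 4 degrees), within 6 mm of the ledge and 8 mm of the end stop, still, with the orange pad pressing on it with more than 10 N (crank past 9 rad), and everything let go (all of step 2 and linear speed of bar below 0.01 m/s); the robot touches nothing.
It fails at once if a bystander is moved by more than 30 mm (distance of any of leather, stake, jar, hammer, saw, pin, tube from where it was at the start of the episode above 0.03 m).
It also fails if it takes over 67 s, if anything falls off the work surface, if the arm or the gripper's body presses on something with over 40 N, if the wrist force passes 120 N, or if a joint passes its speed limit or range.

## Working session

There is one attempt and no reset: what is moved stays moved. The work goes in short steps, Python scripts to look and compute and a tool call to move; the robot and the scene stay as the last step left them, time stands still between calls to the robot, and variables do not carry over. Pictures are saved under pics/ and viewed, and the job is handed in when it is done.

Besides the shell and the picture viewer there is one more tool, called as name(argument=value, ...), one argument or row to a line, values as JSON. step_arm: Moves the arm, as the interface text tells. Its arguments: {"type":"object","properties":{"commands":{"type":"array"},"fingers":{"type":"number"}},"required":["commands"]}

```bash
ls; mkdir -p pics; python3 - <<'E'
from bench import robot
import cv2, numpy as np, pickle
print(robot.get_obs())
D={}
for n in ("side","top"):
    p,d=robot.snapshot(n); ci=robot.camera_info(n); D[n]=(p,d,ci)
    cv2.imwrite(f"pics/{n}0.png",cv2.resize(p[:,:,::-1],(800,600),interpolation=cv2.INTER_CUBIC)); print(n,ci)
pickle.dump(D,open("snap0.pkl","wb"))
E
```

```text
pics
{'time': 0.0, 'joint_positions': array([ 1.17293150e+00,  8.79820827e-02,  1.37224910e+00, -1.28995711e-05,
        1.68357567e+00, -1.03117483e-01]), 'qvel': array([-0.00032549, -0.00097798,  0.00028477, -0.002135  , -0.00165579,
        0.00018095]), 'joint_torque': array([-1.06470001e-03, -3.40167832e+01, -3.02433085e+01,  7.18587893e-02,
        3.29359935e-02, -2.05075075e-04]), 'tool_pos': array([0.15958776, 0.52579066, 0.21229196]), 'ee_rot': array([-1.57058116,  0.00220375,  1.27604778]), 'wrist_force': array([-0.22421509,  0.40608804,  0.80510148]), 'wrist_torque': array([ 0.01778641,  0.00787988, -0.00945779]), 'width': 0.09434001546468425}
side {'fx': 351.389082274648, 'fy': 351.389082274648, 'cx': 254.99711001386981, 'cy': 186.53772437957014, 'R': array([[ 0.94663003, -0.32225049, -0.00679812],
       [-0.23628728, -0.67945422, -0.69462961],
       [ 0.21922572,  0.65916355, -0.71933545]]), 't': array([-0.48028682,  0.24684212,  0.98107389])}
top {'fx': 372.959347776917, 'fy': 372.959347776917, 'cx': 252.4843146398853, 'cy': 191.60118944321772, 'R': array([[ 2.81897417e-02, -9.99586608e-01,  5.65257002e-03],
       [-9.83706806e-01, -2.87454699e-02, -1.77467231e-01],
       [ 1.77556353e-01, -5.57716182e-04, -9.84110477e-01]]), 't': array([0.02661459, 0.53383253, 1.28459105])}
```

View pics/side0.png

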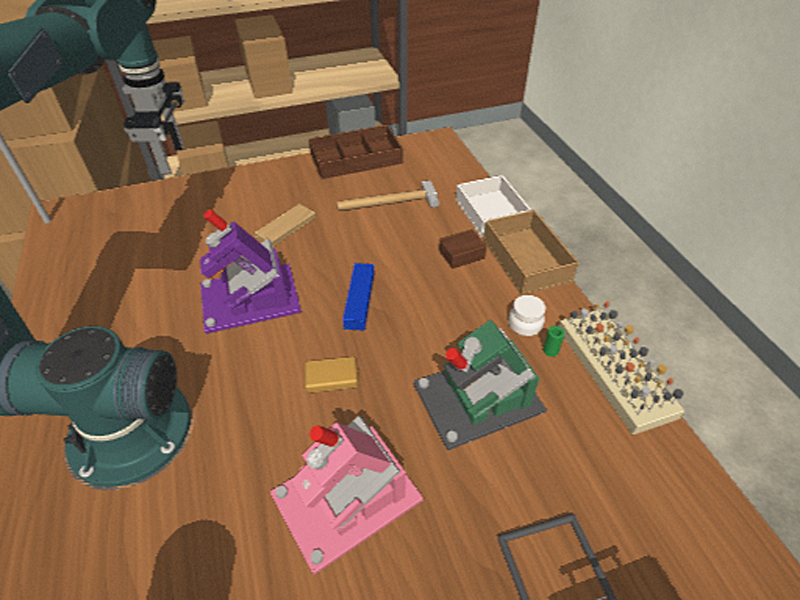

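View pics/top0.png

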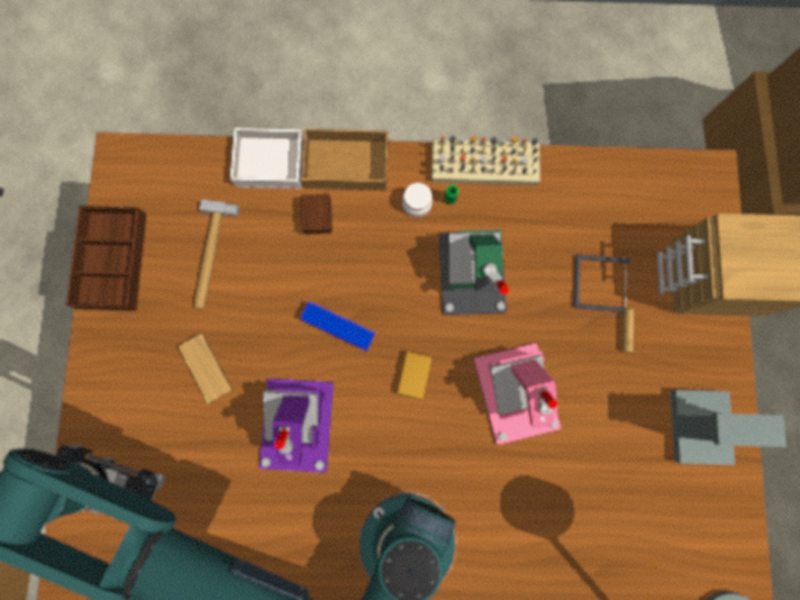

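The side view shows the blue bar at about (358,297) and the green vise at about (485,385). The red knob is at (456,358). In the top view the bar is at (337,326) and the vise at (473,270), with its knob at (503,288). Next I'll zoom in.

```bash
python3 - <<'E'
import cv2, numpy as np, pickle
D=pickle.load(open("snap0.pkl","rb"))
a=D["side"][0][195:295,258:358]; b=D["top"][0][140:210,270:340]
a=cv2.resize(a,(400,400),interpolation=cv2.INTER_NEAREST);b=cv2.resize(b,(400,400),interpolation=cv2.INTER_NEAREST)
cv2.imwrite("pics/z0.png",np.hstack([a,b])[:,:,::-1])
def pts(n,sl=None):
    p,d,c=D[n]; v,u=np.mgrid[0:384,0:512]; X=np.stack([(u-c["cx"])/c["fx"]*d,(v-c["cy"])/c["fy"]*d,d],-1)
    return (X-c["t"])@c["R"]
for n in D:
    p,d,c=D[n]; P=pts(n); h=cv2.cvtColor(p,cv2.COLOR_RGB2HSV)
    m=(h[...,0]>110)&(h[...,0]<125)&(h[...,1]>180)&(d>0)&(P[...,2]>.01)&(P[...,2]<.06)
    k,l,s,_=cv2.connectedComponentsWithStats(m.astype(np.uint8)); i=1+np.argmax(s[1:,4])
    m=(l==i); Q=P[m]; print(n,m.sum(),"z",np.percentile(Q[:,2],[5,50,95]))
    T=Q[Q[:,2]>.028]; r=cv2.minAreaRect((T[:,:2]*1000).astype(np.float32)); print(r, T.mean(0))
    # red
    m=((h[...,0]<5)|(h[...,0]>175))&(h[...,1]>180)&(h[...,2]>120)&(d>0)
    k,l,s,ce=cv2.connectedComponentsWithStats(m.astype(np.uint8))
    for i in range(1,k):
        if s[i,4]>8: print("red",ce[i],s[i,4],P[l==i].mean(0),P[l==i].min(0),P[l==i].max(0))
E
```

```text
side 526 z [0.01473942 0.03016851 0.03304139]
((475.230224609375, 171.0255126953125), (169.86077880859375, 41.73497009277344), 65.81182861328125) [0.47319164 0.16592488 0.03069146]
red [137.39795918 140.30612245] 98 [0.22971491 0.24582767 0.23123325] [ 0.21182953  0.23565896 -0.00159378] [0.2461844  0.56838412 0.25155688]
red [291.45283019 228.85849057] 106 [ 0.54151422 -0.17539907  0.19672171] [ 0.52292942 -0.18708118 -0.00368475] [ 0.62532775 -0.02073571  0.21894062]
red [206.43708609 278.75496689] 151 [ 0.31666174 -0.26248466  0.23732574] [ 0.30035606 -0.2694106   0.21209039] [ 0.33448526 -0.25237894  0.25341093]
top 302 z [0.02719339 0.03119367 0.03559016]
((471.64337158203125, 173.45095825195312), (165.08880615234375, 40.12052536010742), 66.07575988769531) [0.47158476 0.17248225 0.03176344]
red [321.80769231 184.34615385] 26 [ 0.53233209 -0.17449826  0.21375908] [ 0.52307307 -0.18162923  0.20005396] [ 0.54916645 -0.16795953  0.22232455]
red [352.44444444 256.47222222] 36 [ 0.31172673 -0.25768934  0.24558028] [ 0.30141551 -0.26778597  0.22340135] [ 0.32794953 -0.25025073  0.25403454]
red [179.86956522 280.7826087 ] 46 [0.22771728 0.24612311 0.24167181] [0.21298984 0.23953195 0.22191381] [0.24338617 0.25316814 0.25708882]
```

View pics/z0.png

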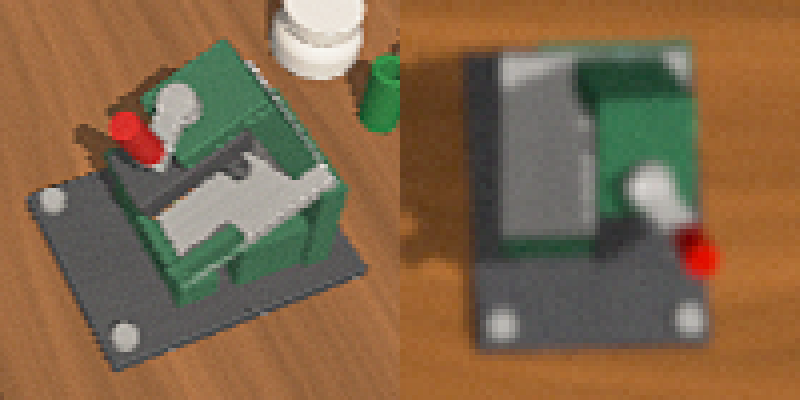

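```bash
cat > h.py <<'E'
import cv2, numpy as np, pickle
def pts(p,d,c):
    v,u=np.mgrid[0:384,0:512]; X=np.stack([(u-c["cx"])/c["fx"]*d,(v-c["cy"])/c["fy"]*d,d],-1)
    return (X-c["t"])@c["R"]
def proj(X,c):
    x=np.atleast_2d(X)@c["R"].T+c["t"]; return np.c_[c["fx"]*x[:,0]/x[:,2]+c["cx"],c["fy"]*x[:,1]/x[:,2]+c["cy"]]
def ray(u,v,c):
    d=np.array([(u-c["cx"])/c["fx"],(v-c["cy"])/c["fy"],1])@c["R"]; o=-c["R"].T@c["t"]; return o,d
def rayz(u,v,c,n,k):   # intersect n.X=k
    o,d=ray(u,v,c); n=np.array(n); return o+d*(k-n@o)/(n@d)
E
python3 - <<'E'
from h import *
D=pickle.load(open("snap0.pkl","rb"))
for n in D:
    p,d,c=D[n];P=pts(p,d,c); h=cv2.cvtColor(p,cv2.COLOR_RGB2HSV)
    box=(P[...,0]>.5)&(P[...,0]<.75)&(P[...,1]>-.2)&(P[...,1]<0)&(d>0)
    grey=(h[...,1]<40)&(h[...,2]>95)&box&(P[...,2]>.03)&(P[...,2]<.17)
    Q=P[grey]
    # RANSAC plane
    rng=np.random.default_rng(0);best=None
    for _ in range(500):
        a=Q[rng.choice(len(Q),3,False)];nn=np.cross(a[1]-a[0],a[2]-a[0]);nn/=np.linalg.norm(nn)+1e-12
        if nn[2]<.7: continue
        i=np.abs((Q-a[0])@nn)<.003
        if best is None or i.sum()>best.sum(): best=i
    R=Q[best];m=R.mean(0);nn=np.linalg.svd(R-m)[2][2];nn*=np.sign(nn[2])
    print(n,len(Q),best.sum(),m,nn,"tilt",np.degrees(np.arccos(nn[2])),"yaw",np.degrees(np.arctan2(-nn[1],-nn[0])))
    print(R.min(0),R.max(0))
    # base plate
    pl=(h[...,1]<60)&(h[...,2]<95)&box&(P[...,2]>.005)&(P[...,2]<.025)
    T=P[pl];print("plate",len(T),np.median(T[:,2]),cv2.minAreaRect((T[:,:2]*1000).astype(np.float32)))
    g=(h[...,0]>65)&(h[...,0]<90)&(h[...,1]>100)&box
    T=P[g];print("green",len(T),T.min(0),T.max(0))
E
```

```text
side 670 498 [ 0.63166722 -0.16597629  0.07812912] [-0.49298613 -0.02457999  0.86968989] tilt 29.577377419312132 yaw 2.854369317060438
[ 0.58154001 -0.19224401  0.04870259] [ 0.6832587  -0.0834887   0.10785497]
plate 854 0.010340444568773022 ((614.050537109375, -134.10008239746094), (205.39739990234375, 131.48631286621094), 0.1754719614982605)
green 703 [ 0.55575322 -0.19642546  0.01212627] [ 0.69401533 -0.10755265  0.20029845]
top 510 358 [ 0.62712071 -0.10837977  0.0788373 ] [-0.48792905 -0.03992804  0.87196961] tilt 29.31166669926704 yaw 4.678184610694306
[ 0.57793379 -0.18664425  0.04864678] [ 0.68417419 -0.07741908  0.10904684]
plate 650 0.011272440049327852 ((608.8783569335938, -131.79605102539062), (191.18539428710938, 130.34983825683594), 2.6170432567596436)
green 343 [ 0.56596201 -0.17645944  0.05058284] [ 0.66519074 -0.08750627  0.20334767]
```

```bash
python3 - <<'E'
from h import *
D=pickle.load(open("snap0.pkl","rb"))
def grid(im,r0,r1,c0,c1,k):
    z=cv2.resize(im[r0:r1,c0:c1],None,fx=k,fy=k,interpolation=cv2.INTER_CUBIC)[:,:,::-1].copy()
    for c in range((c0+9)//10*10,c1,10): cv2.putText(z,str(c),((c-c0)*k,10),0,.35,(0,0,255),1); cv2.line(z,((c-c0)*k+k//2,12),((c-c0)*k+k//2,18),(0,0,255),1)
    for r in range((r0+9)//10*10,r1,10): cv2.putText(z,str(r),(0,(r-r0)*k+k//2+4),0,.35,(0,0,255),1)
    return z
cv2.imwrite("pics/gt.png",grid(D["top"][0],142,204,272,334,9))
cv2.imwrite("pics/gs.png",grid(D["side"][0],200,290,262,352,6))
E
```

```text
(no output)
```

View pics/gt.png

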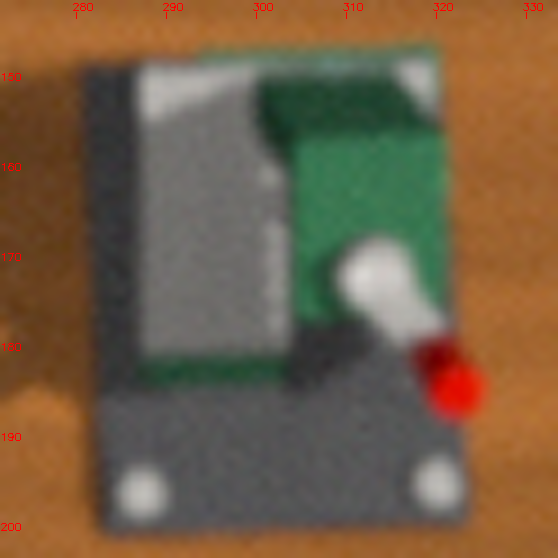

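View pics/gs.png

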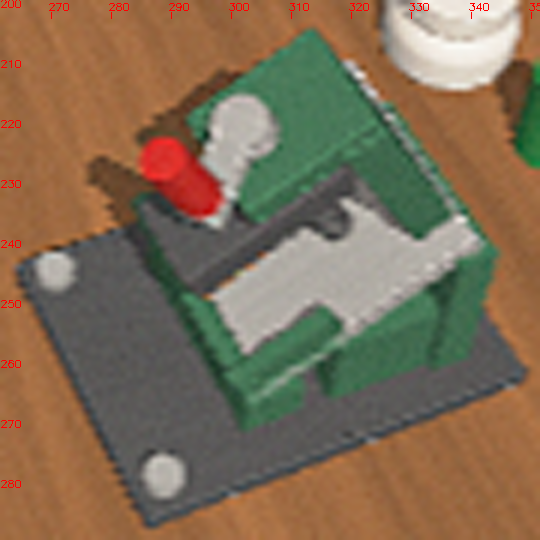

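```bash
cat > fit.py <<'E'
from h import *
from scipy.optimize import least_squares
from scipy.spatial.transform import Rotation as Ro
D=pickle.load(open("snap0.pkl","rb"))
C=[("top",(93,20,0),(286.8,148.5)),("top",(-22.5,20,8),(286.7,181)),("top",(92,-22,108),(304,155.7)),("top",(24,-22,108),(303.7,177.5)),("top",(92,-78,108),(320.7,155.5)),
("side",(92,-22,108),(312,204)),("side",(24,-22,108),(292.3,218.7)),("side",(92,-78,108),(324,221.5)),("side",(24,-78,108),(303.8,235)),("side",(22,-85,14),(315.5,249.8)),("side",(93,-93,0),(340.8,241)),("side",(93,20,0),(318.5,209))]
def RB(yaw): return Ro.from_euler("ZY",[yaw,-np.pi/6]).as_matrix()
def f(q):
    r=[]
    for n,b,uv in C:
        r.append(proj(RB(q[3])@(np.array(b)/1000)+q[:3],D[n][2])[0]-uv)
    return np.array(r).ravel()
s=least_squares(f,[.6,-.1,.07,0.03],loss="soft_l1")
if __name__=="__main__":
    print(s.x,np.degrees(s.x[3]));print(np.round(f(s.x).reshape(-1,2),1))
    B=RB(s.x[3]);o=s.x[:3]
    print("normal",B[:,2]," plane check side/top depth:",[(np.array(m)-o)@B[:,2] for m in ([0.63166722,-0.16597629,0.07812912],[0.62712071,-0.10837977,0.0788373])])
    for nm in("side","top"):
        p,d,c=D[nm];P=(pts(p,d,c)-o)@B*1000
        h=cv2.cvtColor(p,cv2.COLOR_RGB2HSV)
        m=((h[...,0]<5)|(h[...,0]>175))&(h[...,1]>180)&(h[...,2]>120)&(np.abs(P).max(-1)<220)
        print(nm,"red",np.round(np.median(P[m],0),1),np.round(np.percentile(P[m],[2,98],axis=0),1))
        g=(h[...,1]<40)&(h[...,2]>150)&(np.abs(P-[44,-50,120]).max(-1)<30)
        print("hub",g.sum(),np.round(np.median(P[g],0),1),np.round(P[g].max(0)))
E
python3 fit.py
```

```text
[ 0.59874588 -0.09924242  0.05613291  0.06861637] 3.931428686053678
[[ 0.   0.5]
 [ 0.4  0.1]
 [-0.5  0.8]
 [-0.4 -0.9]
 [ 0.2  0.4]
 [ 1.4 -0.2]
 [-0.4  0.5]
 [ 0.6 -1.9]
 [-1.7  0.5]
 [ 0.1  0.6]
 [-0.1 -1.7]
 [ 0.8  0.4]]
normal [-0.49882341 -0.03428127  0.8660254 ]  plane check side/top depth: [np.float64(0.004915062744319938), np.float64(0.005821788262393417)]
side red [ 17.  -78.9 164.9] [[ -3.4 -82.9 -62.9]
 [ 24.6  67.3 174.9]]
hub 125 [ 41.5 -58.7 128.6] [ 57. -41. 131.]
top red [ 16.9 -71.  173.4] [[  8.3 -77.3 154. ]
 [ 25.4 -64.3 178.3]]
hub 67 [ 39.5 -56.2 130.2] [ 57. -40. 135.]
```

```bash
python3 - <<'E'
from h import *
D=pickle.load(open("snap0.pkl","rb"))
def edge(n,a,b,N=40,w=4):
    """subpixel edge: sample saturation profiles across segment a-b, max gradient, robust line fit"""
    im=cv2.cvtColor(D[n][0],cv2.COLOR_RGB2HSV)[...,1].astype(np.float32)
    a=np.array(a,float);b=np.array(b,float);t=(b-a)/np.linalg.norm(b-a);nr=np.array([-t[1],t[0]])
    S=np.arange(-w,w+.01,.1);pp=[]
    for s in np.linspace(.05,.95,N):
        q=a+(b-a)*s+S[:,None]*nr
        v=cv2.remap(im,q[:,0].astype(np.float32)[None],q[:,1].astype(np.float32)[None],cv2.INTER_LINEAR)[0]
        v=cv2.GaussianBlur(v[None],(0,0),6)[0]; g=np.abs(np.gradient(v)); pp.append(q[np.argmax(g)])
    l=cv2.fitLine(np.array(pp,np.float32),cv2.DIST_HUBER,0,.01,.01).ravel()
    d=np.abs((np.array(pp)-l[2:])@[-l[1],l[0]]); return l,np.median(d)
def world(n,l,z):
    c=D[n][2]; return rayz(*(l[2:]-15*l[:2]),c,[0,0,1],z),rayz(*(l[2:]+15*l[:2]),c,[0,0,1],z)
for n,a,b,nm in [("top",(284,199.5),(322,199),"front"),("top",(321,160),(323,190),"right"),("side",(265.5,245),(285.5,286),"front"),("side",(288,286.8),(347,263),"right"),("top",(280.5,152),(282.5,195),"left")]:
    l,r=edge(n,a,b); p,q=world(n,l,.010 if nm!='x' else 0); d=q-p
    print(n,nm,r,p.round(4),q.round(4),"dir",np.degrees(np.arctan2(d[1],d[0])).round(2))
E
```

```text
top front 0.07453892568097767 [ 0.5098 -0.091   0.01  ] [ 0.5166 -0.2009  0.01  ] dir -86.48
top right 0.5954578730220207 [ 0.5492 -0.2044  0.01  ] [ 0.6629 -0.2164  0.01  ] dir -6.06
side front 0.09165086196017719 [ 0.5114 -0.1054  0.01  ] [ 0.5167 -0.1979  0.01  ] dir -86.69
side right 0.08264738884182807 [ 0.5739 -0.2219  0.01  ] [ 0.6612 -0.2163  0.01  ] dir 3.68
top left 0.12817559629307065 [ 0.6684 -0.0619  0.01  ] [ 0.5546 -0.0683  0.01  ] dir -176.8
```

```bash
python3 - <<'E'
from h import *
import fit
yaw=np.radians(3.4);B=fit.RB(yaw);o=np.array([.599,-.099,.056])
D=fit.D
for n in D:
    p,d,c=D[n];P=(pts(p,d,c)-o)@B*1000;h=cv2.cvtColor(p,cv2.COLOR_RGB2HSV)
    Z=P[...,2]
    g=(h[...,0]>65)&(h[...,0]<90)&(h[...,1]>80)
    m=(P[...,0]>-10)&(P[...,0]<80)&(P[...,1]>-15)&(P[...,1]<12)&(h[...,1]<40)&(h[...,2]>90)
    print(n,"bed",m.sum(),np.percentile(Z[m],[10,50,90]))
    m=g&(Z>90)&(Z<130)&(P[...,0]>30)&(P[...,0]<85)&(P[...,1]>-70)&(P[...,1]<-30)
    print("head",m.sum(),np.percentile(Z[m],[10,50,90]))
    m=g&(Z>95); Q=P[m]; print("head ext",np.percentile(Q,[1,5,50,95,99],axis=0).round(1))
    m=(np.abs(P[...,0]-40)<150)&(np.abs(P[...,1]+30)<110)&((P@B.T/1000+o)[...,2]<.02)&(h[...,1]<60)&(h[...,2]<95)
    W=pts(p,d,c)[m];print("plate z",np.median(W[:,2]))
    T=pts(p,d,c); m=(h[...,0]>5)&(h[...,0]<20)&(np.abs(T[...,0]-.45)<.06)&(np.abs(T[...,1]+.1)<.06);print("bench z",np.median(T[m][:,2]))
E
```

```text
Traceback (most recent call last):
IndexError: index -1 is out of bounds for axis 0 with size 0
```

```bash
python3 - <<'E'
from h import *
import fit
yaw=np.radians(3.4);B=fit.RB(yaw);o=np.array([.599,-.099,.056])
D=fit.D
for n in D:
    p,d,c=D[n];T=pts(p,d,c);P=(T-o)@B*1000;h=cv2.cvtColor(p,cv2.COLOR_RGB2HSV)
    Z=P[...,2]
    g=(h[...,0]>65)&(h[...,0]<90)&(h[...,1]>80)
    m=(P[...,0]>-10)&(P[...,0]<80)&(P[...,1]>-92)&(P[...,1]<12)&(h[...,1]<40)&(h[...,2]>90)&(abs(Z)<12)
    print(n,"bed",m.sum(),np.percentile(Z[m],[10,50,90]))
    m=g&(Z>90)&(Z<130)&(P[...,0]>30)&(P[...,0]<85)&(P[...,1]>-70)&(P[...,1]<-30)
    print("head",m.sum(),np.percentile(Z[m],[10,50,90]))
    m=g&(Z>100)&(Z<125); Q=P[m]; print("head ext",np.percentile(Q,[1,5,50,95,99],axis=0).round(1).tolist())
    m=(np.abs(P[...,0]-40)<150)&(np.abs(P[...,1]+30)<110)&(T[...,2]<.02)&(h[...,1]<60)&(h[...,2]<95)
    print("plate z",np.median(T[m][:,2]))
    m=(h[...,0]>5)&(h[...,0]<20)&(np.abs(T[...,0]-.45)<.06)&(np.abs(T[...,1]+.1)<.06);print("bench z",np.median(T[m][:,2]))
E
```

```text
side bed 412 [2.82247962 4.83894862 6.69237742]
head 174 [111.15974393 112.73433237 114.54540447]
head ext [[27.4, -80.7, 101.0], [31.2, -80.2, 104.5], [67.9, -64.3, 112.4], [89.9, -29.2, 114.7], [91.9, -26.4, 115.4]]
plate z 0.010168283858644517
bench z -0.001465304685997414
top bed 318 [2.92884682 6.35244866 9.69522662]
head 134 [111.20770438 113.80414052 117.08089711]
head ext [[26.7, -75.9, 102.3], [34.0, -74.6, 106.0], [70.9, -46.0, 113.7], [91.5, -26.4, 117.7], [92.3, -23.8, 118.8]]
plate z 0.011238207620574958
bench z -0.0006105173224541425
```

```bash
python3 - <<'E'
from fit import *
yaw=np.radians(3.4);B=RB(yaw)
o0=np.array([.599,-.099,.056]);k=o0+B[:,2]*.0053
def g(q,names):
    o=k+B[:,0]*q[0]+B[:,1]*q[1]+ (B[:,2]*q[2] if len(q)>2 else 0)
    return np.array([proj(B@(np.array(b)/1000)+o,D[n][2])[0]-uv for n,b,uv in C if n in names]).ravel()
for nm in (["top"],["side"],["top","side"]):
  for x0 in ([0,0],[0,0,0]):
    s=least_squares(g,x0,args=(nm,),loss="soft_l1")
    o=k+B[:,:len(x0)]@s.x
    print(nm,s.x*1000,o.round(4),np.round(g(s.x,nm).reshape(-1,2),1).tolist())
E
```

```text
['top'] [2.26642132 0.47476375] [ 0.5983 -0.0986  0.0617] [[0.2, 0.1], [0.3, -0.2], [-0.3, 0.6], [-0.5, -1.0], [0.4, 0.3]]
['top'] [ 7.47000583  3.21826799 18.89376841] [ 0.5932 -0.0961  0.0807] [[-0.0, -0.1], [0.1, 0.1], [-0.3, 0.5], [-0.4, -0.8], [0.7, 0.2]]
['side'] [ 0.06783885 -2.9439745 ] [ 0.5966 -0.1021  0.0606] [[1.3, -0.3], [-0.8, 0.4], [0.4, -1.8], [-2.2, 0.5], [-0.2, 0.9], [-0.1, -1.3], [1.0, 0.5]]
['side'] [ -0.89300359   6.21864768 -16.0510021 ] [ 0.6032 -0.0925  0.0462] [[1.4, 0.1], [-0.2, 0.5], [0.3, -1.7], [-1.8, 0.3], [-0.1, 0.4], [-0.5, -1.6], [0.9, 0.7]]
['top', 'side'] [ 0.70337719 -1.57475858] [ 0.5971 -0.1007  0.0609] [[0.8, 0.5], [0.9, 0.2], [0.3, 1.0], [0.1, -0.6], [1.0, 0.7], [1.2, -0.8], [-0.8, -0.1], [0.3, -2.3], [-2.2, -0.0], [-0.2, 0.3], [-0.2, -1.9], [0.9, -0.0]]
['top', 'side'] [ 0.13126598 -0.11765795 -5.27174196] [ 0.5991 -0.0991  0.0561] [[0.2, 0.3], [0.3, -0.1], [-0.4, 0.8], [-0.6, -0.9], [0.2, 0.5], [1.5, -0.2], [-0.4, 0.4], [0.5, -1.8], [-1.9, 0.4], [-0.0, 0.7], [-0.1, -1.5], [1.1, 0.5]]
```

step_arm(
  commands=[
    {"xyz": [0.33, -0.319, -0.02], "twist": [0, 0, -97.2]},
    {"xyz": [0.33, -0.319, -0.02], "twist": [0, 0, -97.2]},
    {"xyz": [0.33, -0.319, -0.02], "twist": [0, 0, -97.2]},
    {"xyz": [0.33, -0.319, -0.02], "twist": [0, 0, -97.2]},
    {"xyz": [0.33, -0.319, -0.02], "twist": [0, 0, -97.2]},
    {"xyz": [0.33, -0.319, -0.02], "twist": [0, 0, -97.2]},
    {"xyz": [0.33, -0.319, -0.02], "twist": [0, 0, -97.2]},
    {"xyz": [0.33, -0.319, -0.02], "twist": [0, 0, -97.2]},
    {"xyz": [0.33, -0.319, -0.02], "twist": [0, 0, -97.2]},
    {"xyz": [0.33, -0.319, -0.02], "twist": [0, 0, -97.2]},
    {"xyz": [0.33, -0.319, -0.02], "twist": [0, 0, -97.2]},
    {"xyz": [0.33, -0.319, -0.02], "twist": [0, 0, -97.2]},
  ],
  fingers=0,
)

```text
time: 1.1
tool_pos: [0.4936, 0.2016, 0.1918]
ee_rot: [-1.574, -0.001, -0.238]
wrist_force: [-0.8, 0.3, -0.0]
width: 0.0942
```

step_arm(
  commands=[
    {"xyz": [0, 0, 0], "twist": [0, 0, -6]},
    {"xyz": [0, 0, -0.02], "twist": [0, 0, -11.3]},
    {"xyz": [0, 0, -0.05], "twist": [0, 0, -11.3]},
    {"xyz": [0, 0, -0.08], "twist": [0, 0, -11.3]},
    {"xyz": [0, 0, -0.1], "twist": [0, 0, -11.3]},
    {"xyz": [0, 0, -0.1], "twist": [0, 0, -11.3]},
    {"xyz": [0, 0, -0.1], "twist": [0, 0, -11.3]},
  ],
)

```text
time: 1.68
tool_pos: [0.4887, 0.2069, 0.0921]
ee_rot: [-1.573, 0.003, -0.421]
wrist_force: [0.4, 0.5, 0.7]
width: 0.0938
```

```bash
python3 - <<'E'
from bench import robot
from h import *
o=robot.get_obs();print(o["tool_pos"],np.degrees(o["ee_rot"]),o["joint_positions"])
p,d=robot.snapshot("top");c=robot.camera_info("top")
t=proj(o["tool_pos"],c)[0];print(t)
z=cv2.resize(p[130:250,150:310],None,fx=5,fy=5,interpolation=cv2.INTER_CUBIC)[:,:,::-1].copy()
cv2.circle(z,(int((t[0]-150)*5),int((t[1]-130)*5)),4,(0,255,255),1)
cv2.imwrite("pics/t1.png",z)
E
```

```text
[0.4886736  0.20692367 0.09208469] [-90.14357085   0.16070922 -24.13609119] [ 2.93723422e-01  1.03434205e-01  1.59703388e+00 -5.36710940e-05
  1.44488537e+00  7.14981008e-01]
[204.16074494 200.58015282]
```

View pics/t1.png

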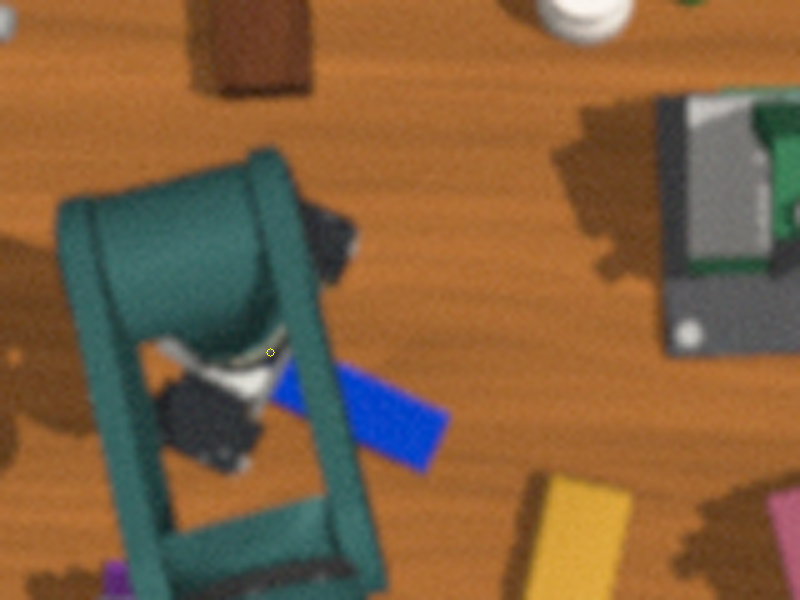

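The gripper straddles the blue bar: the black gripper body is centred near (250,350), and the bar's free end sits around (430,440). I'll go down and grip.

step_arm(
  commands=[
    {"xyz": [0, 0, -0.035], "twist": [0, 0, 0]},
    {"xyz": [0, 0, -0.065], "twist": [0, 0, 0]},
    {"xyz": [0, 0, -0.08], "twist": [0, 0, 0]},
    {"xyz": [0, 0, -0.08], "twist": [0, 0, 0]},
    {"xyz": [0, 0, -0.08], "twist": [0, 0, 0]},
  ],
)

```text
time: 2.15
tool_pos: [0.4908, 0.2076, 0.0149]
ee_rot: [-1.57, -0.001, -0.421]
wrist_force: [-1.0, 0.0, 0.8]
width: 0.0937
```

step_arm(
  commands=[
    {"xyz": [0, 0, 0], "twist": [0, 0, 0]},
    {"xyz": [0, 0, 0], "twist": [0, 0, 0]},
    {"xyz": [0, 0, 0], "twist": [0, 0, 0]},
    {"xyz": [0, 0, 0], "twist": [0, 0, 0]},
    {"xyz": [0, 0, 0], "twist": [0, 0, 0]},
    {"xyz": [0, 0, 0], "twist": [0, 0, 0]},
    {"xyz": [0, 0, 0], "twist": [0, 0, 0]},
    {"xyz": [0, 0, 0], "twist": [0, 0, 0]},
  ],
  fingers=255,
)

```text
time: 2.82
tool_pos: [0.4899, 0.2072, 0.0135]
ee_rot: [-1.571, -0.0, -0.421]
wrist_force: [0.1, 0.5, 0.3]
width: 0.045
```

```bash
cat > tgt.py <<'E'
from h import *
from scipy.spatial.transform import Rotation as Ro
yaw=np.radians(3.4);B=Ro.from_euler("ZY",[yaw,-np.pi/6]).as_matrix();O=np.array([.597,-.100,.061])
RT=np.c_[B[:,0],-B[:,2],B[:,1]]
def bed(x,y,z): return O+B@(np.array([x,y,z])/1000)
E
python3 - <<'E'
from tgt import *
Rc=Ro.from_euler("xyz",[-90,0,-24.13],degrees=True).as_matrix()
tw=np.degrees(Ro.from_matrix(RT@Rc.T).as_rotvec());print("twist",tw,np.linalg.norm(tw))
cur=np.array([.490,.207,.0135+.0005])
for b in ((4,38.6+135,13.5+18),(4,38.6+4,13.5+18),(1,38.6+1,14)): print(b,bed(*b).round(4),(bed(*b)-cur).round(4))
print("axes",B.round(4).tolist())
E
```

```text
twist [ -5.44884686 -29.79091466  26.89333379] 40.50234475872059
(4, 173.6, 31.5) [0.5744 0.0726 0.0903] [ 0.0844 -0.1344  0.0763]
(4, 42.6, 31.5) [ 0.5822 -0.0582  0.0903] [ 0.0922 -0.2652  0.0763]
(1, 39.6, 14) [ 0.5885 -0.0608  0.0736] [ 0.0985 -0.2678  0.0596]
axes [[0.8645, -0.0593, -0.4991], [0.0514, 0.9982, -0.0297], [0.5, -0.0, 0.866]]
```

step_arm(
  commands=[
    {"xyz": [0, 0, 0.02], "twist": [0, 0, 0]},
    {"xyz": [0, 0, 0.05], "twist": [0, 0, 0]},
    {"xyz": [0.01, -0.01, 0.08], "twist": [-0.5, -3.0, 2.7]},
    {"xyz": [0.02, -0.03, 0.1], "twist": [-1.3, -7.4, 6.7]},
    {"xyz": [0.035, -0.05, 0.11], "twist": [-2.0, -11.9, 10.7]},
    {"xyz": [0.05, -0.075, 0.11], "twist": [-2.7, -16.4, 14.8]},
    {"xyz": [0.06, -0.1, 0.11], "twist": [-3.6, -20.8, 18.8]},
    {"xyz": [0.075, -0.12, 0.11], "twist": [-4.5, -25.2, 22.8]},
    {"xyz": [0.084, -0.134, 0.1], "twist": [-5.4, -29.8, 26.9]},
    {"xyz": [0.084, -0.134, 0.095], "twist": [-5.4, -29.8, 26.9]},
    {"xyz": [0.084, -0.134, 0.09], "twist": [-5.4, -29.8, 26.9]},
    {"xyz": [0.084, -0.134, 0.09], "twist": [-5.4, -29.8, 26.9]},
  ],
)

```text
time: 3.82
tool_pos: [0.5725, 0.0736, 0.1014]
ee_rot: [-1.568, -0.519, 0.057]
wrist_force: [1.7, -0.7, -2.0]
width: 0.045
```

```bash
cat > look.py <<'E'
import sys
from bench import robot
from tgt import *
o=robot.get_obs();R=Ro.from_euler("xyz",o["ee_rot"]).as_matrix()
print("t",o["time"],"tcp",o["tool_pos"].round(4),"bed mm",((o["tool_pos"]-O)@B*1000).round(1),"roterr",np.degrees(Ro.from_matrix(RT@R.T).as_rotvec()).round(2),"w",o["width"].round(4),"F bed",(o["wrist_force"]@B).round(1))
print(o["joint_positions"].round(2))
k=sys.argv[1];ims=[]
for n,(r0,r1,c0,c1) in (("side",(170,290,230,350)),("top",(125,215,225,345))):
    p,d=robot.snapshot(n);c=robot.camera_info(n);np.savez(f"s_{k}_{n}.npz",p=p,d=d)
    ims.append(cv2.resize(p[r0:r1,c0:c1],(400,int(400*(r1-r0)/(c1-c0))),interpolation=cv2.INTER_CUBIC))
ims[1]=cv2.copyMakeBorder(ims[1],0,400-ims[1].shape[0],0,0,cv2.BORDER_CONSTANT)
cv2.imwrite(f"pics/{k}.png",cv2.resize(np.hstack(ims),(800,400))[:,:,::-1])
E
python3 look.py a1
```

```text
Traceback (most recent call last):
  File "look.py", line 5, in <module>
    print("t",o["time"],"tcp",o["tool_pos"].round(4),"bed mm",((o["tool_pos"]-O)@B*1000).round(1),"roterr",np.degrees(Ro.from_matrix(RT@R.T).as_rotvec()).round(2),"w",o["width"].round(4),"F bed",(o["wrist_force"]@B).round(1))
                                                                                                                                                                       ^^^^^^^^^^^^^^^^
AttributeError: 'float' object has no attribute 'round'
```

```bash
sed -i 's/o\["width"\].round(4)/round(o["width"],4)/' look.py; python3 look.py a1
```

```text
t 3.8167 tcp [0.5725 0.0736 0.1014] bed mm [  7.9 174.7  42.1] roterr [-0.1  -0.28  0.05] w 0.045 F bed [ 0.4 -0.8 -2.5]
[ 0.02 -0.15  1.92  0.03  0.85 -0.06]
```

View pics/a1.png

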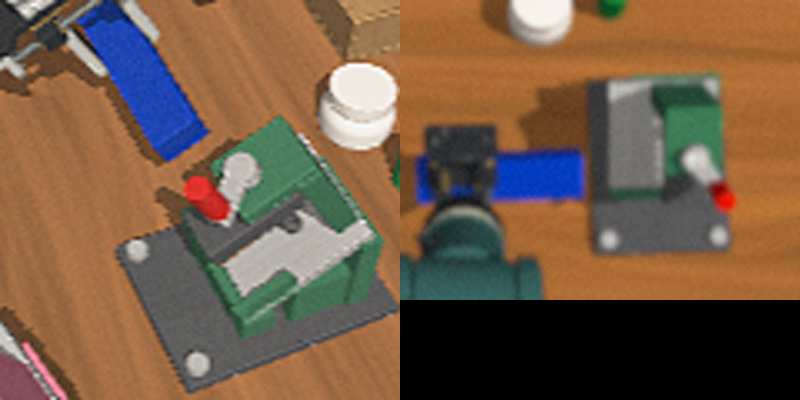

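```bash
cat > barm.py <<'E'
import sys
from bench import robot
from tgt import *
k=sys.argv[1]
for n in("side","top"):
    z=np.load(f"s_{k}_{n}.npz");c=robot.camera_info(n);P=(pts(z["p"],z["d"],c)-O)@B*1000;h=cv2.cvtColor(z["p"],cv2.COLOR_RGB2HSV)
    m=(h[...,0]>110)&(h[...,0]<125)&(h[...,1]>180)&(P[...,0]>-60)&(P[...,0]<60)&(abs(P[...,1])<250);Q=P[m]
    zt=np.percentile(Q[:,2],80) if n=="side" else np.median(Q[:,2]); T=Q[Q[:,2]>zt-4]
    A=np.c_[T[:,:2],np.ones(len(T))];s=np.linalg.lstsq(A,T[:,2],rcond=None)[0]
    print(n,len(T),"topz",np.median(T[:,2]).round(1),"slopes deg",np.degrees(s[:2]).round(2),"x",np.percentile(T[:,0],[2,98]).round(1),"y",np.percentile(T[:,1],[1,99]).round(1),cv2.minAreaRect(T[:,:2].astype(np.float32)))
E
python3 barm.py a1
```

```text
side 599 topz 59.5 slopes deg [4.4  0.75] x [-12.3  28.4] y [ 52.7 217. ] ((13.344955444335938, 135.64979553222656), (169.0869903564453, 58.510841369628906), 89.52263641357422)
top 258 topz 61.8 slopes deg [24.91  6.51] x [-9.5 31.4] y [ 57.8 218.2] ((17.646289825439453, 138.15634155273438), (161.01316833496094, 55.91402816772461), 89.64412689208984)
```

step_arm(
  commands=[
    {"xyz": [0.003, -0.02, -0.012], "twist": [0, 0, 0]},
    {"xyz": [0.0042, -0.04, -0.012], "twist": [0, 0, 0]},
    {"xyz": [0.0054, -0.06, -0.012], "twist": [0, 0, 0]},
    {"xyz": [0.0066, -0.08, -0.012], "twist": [0, 0, 0]},
    {"xyz": [0.0078, -0.1, -0.012], "twist": [0, 0, 0]},
    {"xyz": [0.0087, -0.116, -0.012], "twist": [0, 0, 0]},
    {"xyz": [0.0095, -0.13, -0.012], "twist": [0, 0, 0]},
    {"xyz": [0.0095, -0.13, -0.012], "twist": [0, 0, 0]},
    {"xyz": [0.0095, -0.13, -0.012], "twist": [0, 0, 0]},
  ],
)

```text
time: 4.67
tool_pos: [0.5845, -0.0567, 0.0927]
ee_rot: [-1.57, -0.525, 0.059]
wrist_force: [-0.2, -0.1, -2.9]
width: 0.0448
```

```bash
sed -i 's/\.597,-\.100,\.061/.5965,-.101,.061/' tgt.py; python3 look.py a2; python3 barm.py a2
```

```text
t 4.6667 tcp [ 0.5845 -0.0567  0.0927] bed mm [ 7.7 44.9 32.1] roterr [-0.05  0.07  0.  ] w 0.0448 F bed [-1.6 -0.1 -2.4]
[-0.3  -0.11  1.91  0.23  0.86 -0.46]
side 312 topz 49.7 slopes deg [9.25 0.72] x [-13.7  27.4] y [-77.3  88.6] ((10.626388549804688, 5.064140319824219), (167.7183837890625, 56.845027923583984), 87.33076477050781)
top 150 topz 51.2 slopes deg [49.84  5.12] x [-12.   31.1] y [-26.4  89.2] ((13.633832931518555, 30.569316864013672), (117.15028381347656, 54.8167610168457), 88.50188446044922)
```

View pics/a2.png

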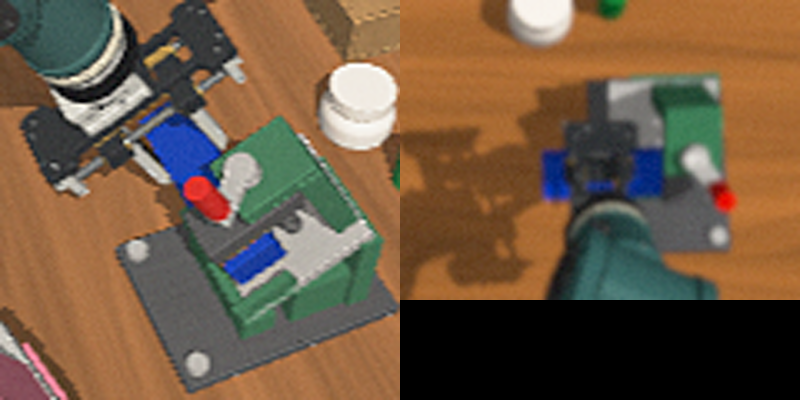

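step_arm(
  commands=[
    {"xyz": [0.002, -0.0014, -0.007], "twist": [0, 0, 0]},
    {"xyz": [0.0042, -0.0028, -0.0139], "twist": [0, 0, 0]},
    {"xyz": [0.0042, -0.0028, -0.0139], "twist": [0, 0, 0]},
    {"xyz": [0.0042, -0.0028, -0.0139], "twist": [0, 0, 0]},
  ],
)

```text
time: 5.1
tool_pos: [0.587, -0.0589, 0.0763]
ee_rot: [-1.569, -0.522, 0.059]
wrist_force: [-0.7, 0.5, -2.4]
width: 0.0448
```

```bash
python3 look.py a3; python3 barm.py a3
```

```text
t 5.1 tcp [ 0.587  -0.0589  0.0763] bed mm [ 1.6 42.6 16.8] roterr [-0.09 -0.11 -0.05] w 0.0448 F bed [-1.7  0.5 -1.7]
[-0.3  -0.09  1.92  0.24  0.83 -0.48]
side 303 topz 34.1 slopes deg [6.97 0.27] x [-19.2  22.2] y [-80.1  85.9] ((2.2533321380615234, 3.3068771362304688), (169.24337768554688, 45.56201934814453), 89.9201889038086)
top 154 topz 36.4 slopes deg [36.79  3.56] x [-18.1  24.3] y [-30.5  88.4] ((3.7653732299804688, 28.720613479614258), (119.54456329345703, 45.82881164550781), 88.42660522460938)
```

View pics/a3.png

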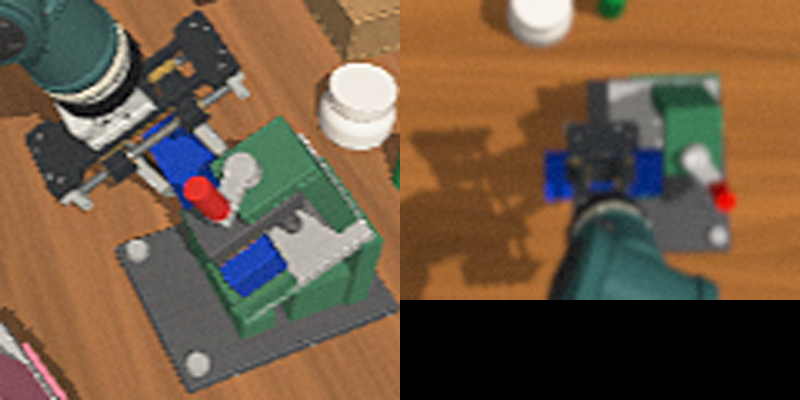

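step_arm(
  commands=[
    {"xyz": [0.001, 0, -0.0017], "twist": [0, 0, 0]},
    {"xyz": [0.002, 0, -0.0035], "twist": [0, 0, 0]},
    {"xyz": [0.002, 0, -0.0035], "twist": [0, 0, 0]},
  ],
)

```text
time: 5.45
tool_pos: [0.5898, -0.0595, 0.0745]
ee_rot: [-1.57, -0.524, 0.059]
wrist_force: [-0.3, 0.7, -0.9]
width: 0.0445
```

```bash
cat > st.py <<'E'
from bench import robot
from tgt import *
o=robot.get_obs();R=Ro.from_euler("xyz",o["ee_rot"]).as_matrix()
print("t",o["time"],"tcp",o["tool_pos"].round(4),"bed mm",((o["tool_pos"]-O)@B*1000).round(1),"roterr",np.degrees(Ro.from_matrix(RT@R.T).as_rotvec()).round(2),"w",round(o["width"],4),"F bed",(o["wrist_force"]@B).round(1),"T",(o["wrist_torque"]@B).round(2))
E
python3 st.py
```

```text
t 5.45 tcp [ 0.5898 -0.0595  0.0745] bed mm [ 3.  41.8 13.8] roterr [-0.04  0.03 -0.02] w 0.0445 F bed [-0.7  0.7 -0.6] T [0.08 0.43 0.01]
```

step_arm(
  commands=[
    {"xyz": [0.0008, 0, -0.0013], "twist": [0, 0, 0]},
    {"xyz": [-0.001, 0, -0.0024], "twist": [0, 0, 0]},
    {"xyz": [-0.003, 0, -0.0035], "twist": [0, 0, 0]},
    {"xyz": [-0.003, 0, -0.0035], "twist": [0, 0, 0]},
  ],
)

```text
time: 5.78
tool_pos: [0.5885, -0.0599, 0.0731]
ee_rot: [-1.572, -0.53, 0.06]
wrist_force: [3.0, 2.0, 3.3]
width: 0.045
```

```bash
python3 st.py
```

```text
t 5.7833 tcp [ 0.5885 -0.0599  0.0731] bed mm [ 1.3 41.5 13.3] roterr [ 0.03  0.35 -0.02] w 0.045 F bed [4.3 1.8 1.3] T [ 0.2  -0.33  0.29]
```

step_arm(
  commands=[
    {"xyz": [0, -0.0015, 0], "twist": [0, 0, 0]},
    {"xyz": [0, -0.003, 0], "twist": [0, 0, 0]},
    {"xyz": [0, -0.0045, 0], "twist": [0, 0, 0]},
    {"xyz": [0, -0.0045, 0], "twist": [0, 0, 0]},
  ],
)

```text
time: 6.12
tool_pos: [0.5887, -0.0633, 0.0732]
ee_rot: [-1.569, -0.529, 0.059]
wrist_force: [3.4, 5.4, 5.6]
width: 0.0448
```

```bash
python3 st.py; python3 look.py a4; python3 barm.py a4
```

```text
t 6.1167 tcp [ 0.5887 -0.0633  0.0732] bed mm [ 1.3 38.1 13.4] roterr [-0.1   0.32 -0.05] w 0.0448 F bed [6.  5.2 3. ] T [ 0.95 -0.61  0.41]
t 6.1167 tcp [ 0.5887 -0.0633  0.0732] bed mm [ 1.3 38.1 13.4] roterr [-0.1   0.32 -0.05] w 0.0448 F bed [6.  5.2 3. ]
[-0.31 -0.08  1.92  0.26  0.82 -0.5 ]
side 291 topz 32.0 slopes deg [3.95 0.3 ] x [-20.5  21.6] y [-84.4  81.7] ((-2.29681396484375, -0.8417816162109375), (51.54194259643555, 168.85244750976562), 3.130488872528076)
top 147 topz 32.7 slopes deg [35.3   2.66] x [-19.1  23. ] y [-30.5  84.7] ((2.6842098236083984, 26.751583099365234), (115.92627716064453, 45.32716369628906), 89.45082092285156)
```

View pics/a4.png

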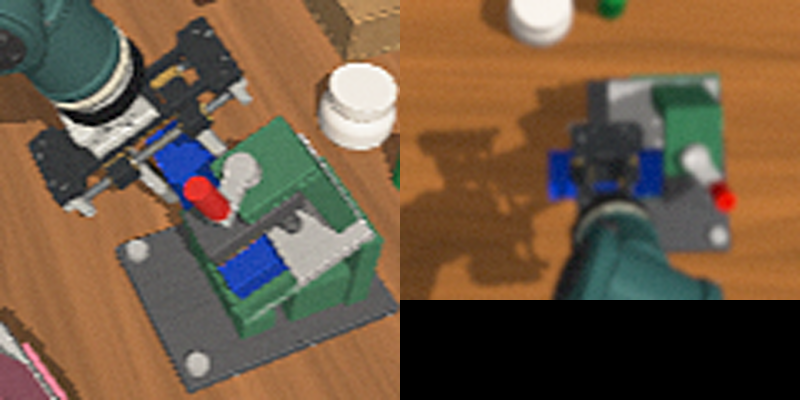

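step_arm(
  commands=[
    {"xyz": [-0.0008, -0.0015, -0.0006], "twist": [0, 0, 0]},
    {"xyz": [-0.0016, -0.003, -0.0012], "twist": [0, 0, 0]},
    {"xyz": [-0.0016, -0.003, -0.0012], "twist": [0, 0, 0]},
  ],
)

```text
time: 6.47
tool_pos: [0.5885, -0.0642, 0.0734]
ee_rot: [-1.565, -0.533, 0.058]
wrist_force: [7.6, 12.3, 5.8]
width: 0.0447
```

```bash
python3 st.py
```

```text
t 6.4667 tcp [ 0.5885 -0.0642  0.0734] bed mm [ 1.2 37.2 13.6] roterr [-0.32  0.53 -0.11] w 0.0447 F bed [10.1 11.9  0.8] T [ 2.07 -1.59  0.62]
```

step_arm(
  commands=[
    {"xyz": [0, 0, 0], "twist": [0, 0, 0]},
    {"xyz": [0, 0, 0], "twist": [0, 0, 0]},
    {"xyz": [0, 0, 0], "twist": [0, 0, 0]},
    {"xyz": [0, 0, 0], "twist": [0, 0, 0]},
    {"xyz": [0, 0, 0], "twist": [0, 0, 0]},
    {"xyz": [0, 0, 0], "twist": [0, 0, 0]},
  ],
  fingers=0,
)

```text
time: 6.97
tool_pos: [0.5843, -0.0673, 0.0685]
ee_rot: [-1.57, -0.522, 0.058]
wrist_force: [-0.2, 0.0, 0.2]
width: 0.0816
```

```bash
python3 st.py; python3 look.py a5; python3 barm.py a5
```

```text
t 6.9667 tcp [ 0.5843 -0.0673  0.0685] bed mm [-5.1 34.4 11.6] roterr [-0.06 -0.09  0.02] w 0.0816 F bed [-0.   0.   0.3] T [-0.09  0.26  0.01]
t 6.9667 tcp [ 0.5843 -0.0673  0.0685] bed mm [-5.1 34.4 11.6] roterr [-0.06 -0.09  0.02] w 0.0816 F bed [-0.   0.   0.3]
[-0.32 -0.08  1.93  0.26  0.82 -0.51]
side 323 topz 31.9 slopes deg [-1.16  0.04] x [-19.8  21.6] y [-84.7  81.6] ((0.5940361022949219, -1.3301773071289062), (169.91433715820312, 51.61564254760742), 86.895263671875)
top 175 topz 32.9 slopes deg [ 3.349e+01 -1.000e-02] x [-18.9  37.5] y [-31.   81.1] ((9.729560852050781, 26.641326904296875), (58.35464859008789, 115.88924407958984), 0.17621231079101562)
```

View pics/a5.png

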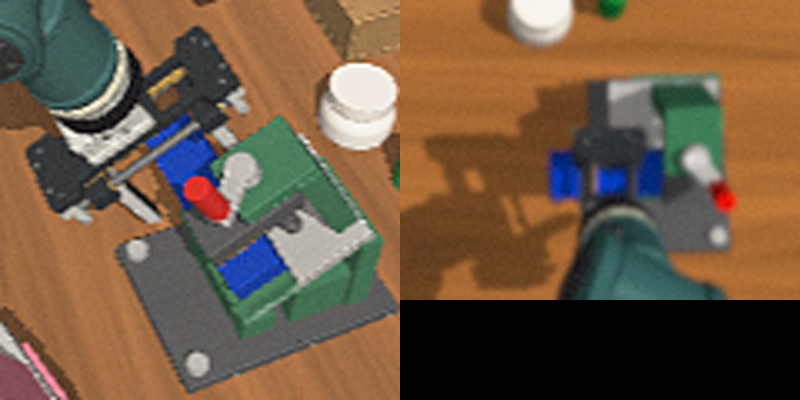

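step_arm(
  commands=[
    {"xyz": [-0.01, 0, 0.017], "twist": [0, 0, 0]},
    {"xyz": [-0.025, 0, 0.043], "twist": [0, 0, 0]},
    {"xyz": [-0.045, 0.01, 0.08], "twist": [0, 0, 0]},
    {"xyz": [-0.06, 0.03, 0.11], "twist": [0, 0, 0]},
    {"xyz": [-0.07, 0.05, 0.14], "twist": [0, 0, 0]},
    {"xyz": [-0.08, 0.05, 0.17], "twist": [0, 0, 0]},
    {"xyz": [-0.08, 0.05, 0.17], "twist": [0, 0, 0]},
  ],
)

```text
time: 7.65
tool_pos: [0.5069, -0.0167, 0.2491]
ee_rot: [-1.575, -0.539, 0.063]
wrist_force: [0.1, -0.1, 1.3]
width: 0.094
```

```bash
python3 st.py; python3 look.py a6; python3 barm.py a6; cat > knob.py <<'E'
import sys
from bench import robot
from tgt import *
def knob(k):
    L=[]
    for n in("side","top"):
        z=np.load(f"s_{k}_{n}.npz");p,d=z["p"],z["d"];c=robot.camera_info(n);P=(pts(p,d,c)-O)@B*1000;h=cv2.cvtColor(p,cv2.COLOR_RGB2HSV)
        m=((h[...,0]<8)|(h[...,0]>172))&(h[...,1]>170)&(h[...,2]>60)&(np.abs(P-[44,-50,155]).max(-1)<75)
        k_,l,s,ce=cv2.connectedComponentsWithStats(m.astype(np.uint8),connectivity=8);i=1+np.argmax(s[1:,4]);m=l==i
        r=cv2.minAreaRect(np.argwhere(m)[:,::-1].astype(np.float32));Q=P[m]
        print(n,m.sum(),"rect",r,"depth med",np.median(Q,0).round(1),"zrange",np.percentile(Q[:,2],[2,98]).round(1))
        L.append(ray(*r[0],c))
    A=np.zeros((3,3));b=np.zeros(3)
    for o,dd in L:
        dd=dd/np.linalg.norm(dd);M=np.eye(3)-np.outer(dd,dd);A+=M;b+=M@o
    X=np.linalg.solve(A,b);print("tri bed",((X-O)@B*1000).round(1))
    for o,dd in L:
        print("ray gap",np.linalg.norm(np.cross(dd/np.linalg.norm(dd),X-o))*1000)
    q=(X-O)@B*1000-[44.5,-50,0];print("r",np.hypot(*q[:2]).round(1),"ang",np.degrees(np.arctan2(q[1],q[0])).round(1))
knob(sys.argv[1])
E
python3 knob.py a6
```

```text
t 7.65 tcp [ 0.5069 -0.0167  0.2491] bed mm [ 20.9  89.4 205.1] roterr [ 0.15  0.87 -0.1 ] w 0.094 F bed [ 0.8 -0.1  1.1] T [-0.06  0.21  0.02]
t 7.65 tcp [ 0.5069 -0.0167  0.2491] bed mm [ 20.9  89.4 205.1] roterr [ 0.15  0.87 -0.1 ] w 0.094 F bed [ 0.8 -0.1  1.1]
[-0.25 -0.42  1.83  0.17  1.22 -0.33]
side 371 topz 31.5 slopes deg [-3.79  3.6 ] x [-19.4  21.7] y [-84.9  80.7] ((1.900299072265625, -1.8444747924804688), (168.72119140625, 46.087650299072266), 89.82870483398438)
top 163 topz 32.8 slopes deg [-0.23  0.37] x [-20.2  22.3] y [-30.7  54.6] ((-0.000885009765625, 14.378412246704102), (90.75419616699219, 44.75107192993164), 89.88264465332031)
side 106 rect ((291.2500305175781, 229.25001525878906), (14.849241256713867, 7.071067810058594), 45.0) depth med [ 17.4 -78.1 160.1] zrange [126.8 169.5]
top 41 rect ((321.60003662109375, 183.8000030517578), (8.0, 5.199999809265137), 53.13010025024414) depth med [ 19.6 -69.6 167.7] zrange [143.8 172.2]
tri bed [ 14.5 -72.6 149.7]
ray gap 1.327300326826197
ray gap 1.3273003268261405
r 37.5 ang -143.0
```

View pics/a6.png

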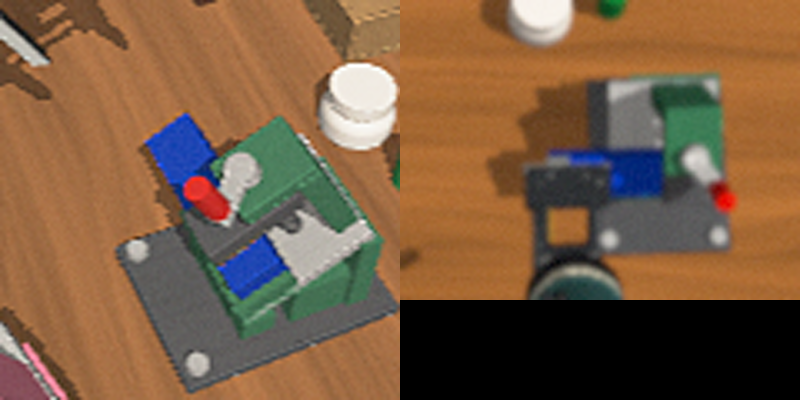

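step_arm(
  commands=[
    {"xyz": [0.002, -0.03, 0], "twist": [0, 0, 0]},
    {"xyz": [0.004, -0.06, 0], "twist": [0, 0, 0]},
    {"xyz": [0.006, -0.09, 0], "twist": [0, 0, 0]},
    {"xyz": [0.008, -0.12, 0], "twist": [0, 0, 0]},
    {"xyz": [0.01, -0.145, -0.008], "twist": [0, 0, 0]},
    {"xyz": [0.0125, -0.1606, -0.0156], "twist": [0, 0, 0]},
    {"xyz": [0.0125, -0.1606, -0.0156], "twist": [0, 0, 0]},
    {"xyz": [0.0125, -0.1606, -0.0156], "twist": [0, 0, 0]},
  ],
)

```text
time: 8.42
tool_pos: [0.5163, -0.1781, 0.22]
ee_rot: [-1.565, -0.519, 0.054]
wrist_force: [0.3, 0.9, 0.8]
width: 0.0943
```

```bash
python3 st.py; python3 look.py a7
```

```text
t 8.4167 tcp [ 0.5163 -0.1781  0.22  ] bed mm [  6.2 -72.2 180. ] roterr [-0.29 -0.31  0.12] w 0.0943 F bed [0.7 0.9 0.5] T [-0.02  0.27  0.03]
t 8.4167 tcp [ 0.5163 -0.1781  0.22  ] bed mm [  6.2 -72.2 180. ] roterr [-0.29 -0.31  0.12] w 0.0943 F bed [0.7 0.9 0.5]
[-0.64 -0.26  1.77  0.35  1.24 -0.75]
```

View pics/a7.png

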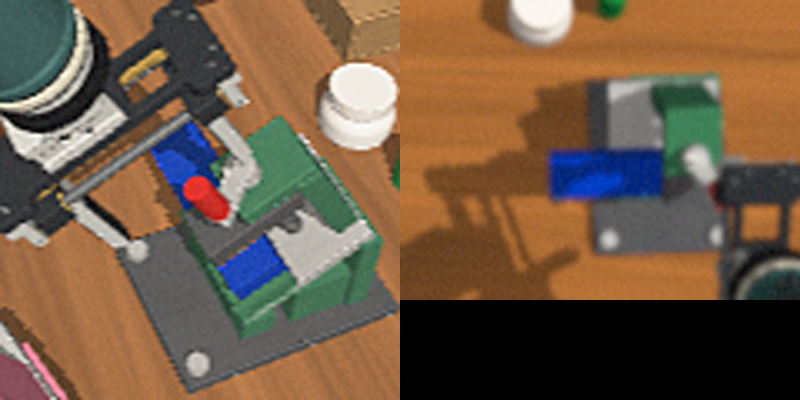

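step_arm(
  commands=[
    {"xyz": [0.008, 0.001, 0.0048], "twist": [0, 0, 0]},
    {"xyz": [0.014, 0.001, -0.006], "twist": [0, 0, 0]},
    {"xyz": [0.02, 0.002, -0.016], "twist": [0, 0, 0]},
    {"xyz": [0.0267, 0.002, -0.0273], "twist": [0, 0, 0]},
    {"xyz": [0.0267, 0.002, -0.0273], "twist": [0, 0, 0]},
    {"xyz": [0.0267, 0.002, -0.0273], "twist": [0, 0, 0]},
    {"xyz": [0.0267, 0.002, -0.0273], "twist": [0, 0, 0]},
  ],
)

```text
time: 9.1
tool_pos: [0.5446, -0.1751, 0.1977]
ee_rot: [-1.571, -0.525, 0.061]
wrist_force: [0.6, -0.2, -0.1]
width: 0.0939
```

```bash
python3 st.py; python3 look.py a8
```

```text
t 9.1 tcp [ 0.5446 -0.1751  0.1977] bed mm [ 19.7 -70.8 146.5] roterr [-0.    0.08 -0.08] w 0.0939 F bed [ 0.4 -0.3 -0.4] T [-0.09  0.29  0.05]
t 9.1 tcp [ 0.5446 -0.1751  0.1977] bed mm [ 19.7 -70.8 146.5] roterr [-0.    0.08 -0.08] w 0.0939 F bed [ 0.4 -0.3 -0.4]
[-0.6  -0.2   1.76  0.34  1.17 -0.73]
```

View pics/a8.png

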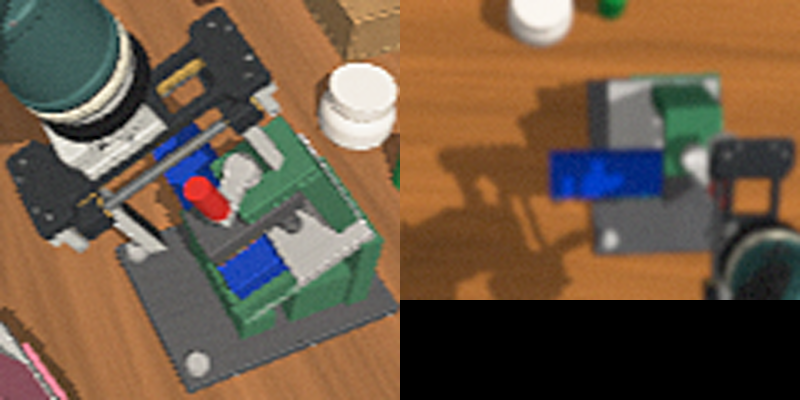

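step_arm(
  commands=[
    {"xyz": [-0.0015, -0.001, -0.0043], "twist": [0, 0, 0]},
    {"xyz": [-0.0015, -0.001, -0.0043], "twist": [0, 0, 0]},
    {"xyz": [-0.0015, -0.001, -0.0043], "twist": [0, 0, 0]},
  ],
)

```text
time: 9.45
tool_pos: [0.5423, -0.1767, 0.1921]
ee_rot: [-1.57, -0.524, 0.059]
wrist_force: [-0.2, -0.5, -0.2]
width: 0.0939
```

step_arm(
  commands=[
    {"xyz": [0, 0, 0], "twist": [0, 0, 0]},
    {"xyz": [0, 0, 0], "twist": [0, 0, 0]},
    {"xyz": [0, 0, 0], "twist": [0, 0, 0]},
    {"xyz": [0, 0, 0], "twist": [0, 0, 0]},
    {"xyz": [0, 0, 0], "twist": [0, 0, 0]},
    {"xyz": [0, 0, 0], "twist": [0, 0, 0]},
    {"xyz": [0, 0, 0], "twist": [0, 0, 0]},
    {"xyz": [0, 0, 0], "twist": [0, 0, 0]},
    {"xyz": [0, 0, 0], "twist": [0, 0, 0]},
    {"xyz": [0, 0, 0], "twist": [0, 0, 0]},
  ],
  fingers=255,
)

```text
time: 10.28
tool_pos: [0.5426, -0.1766, 0.1922]
ee_rot: [-1.57, -0.524, 0.059]
wrist_force: [0.4, 0.7, -0.2]
width: 0.0306
```

```bash
python3 st.py; python3 look.py a9
```

```text
t 10.2833 tcp [ 0.5426 -0.1766  0.1922] bed mm [ 15.2 -72.3 142.8] roterr [-0.04  0.01 -0.01] w 0.0306 F bed [ 0.3  0.6 -0.4] T [-0.02  0.3   0.06]
t 10.2833 tcp [ 0.5426 -0.1766  0.1922] bed mm [ 15.2 -72.3 142.8] roterr [-0.04  0.01 -0.01] w 0.0306 F bed [ 0.3  0.6 -0.4]
[-0.6  -0.19  1.77  0.34  1.16 -0.74]
```

View pics/a9.png

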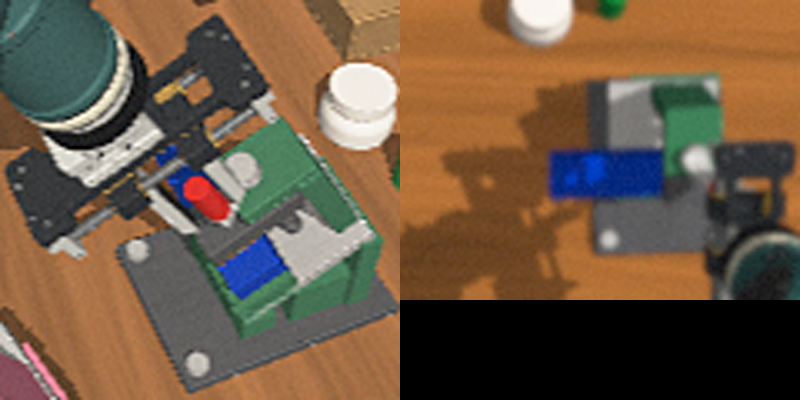

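step_arm(
  commands=[
    {"xyz": [0, 0, 0], "twist": [0, 0, 0]},
    {"xyz": [0, 0, 0], "twist": [0, 0, 0]},
    {"xyz": [0, 0, 0], "twist": [0, 0, 0]},
    {"xyz": [0, 0, 0], "twist": [0, 0, 0]},
  ],
)

```text
time: 10.72
tool_pos: [0.5438, -0.1766, 0.1931]
ee_rot: [-1.57, -0.527, 0.059]
wrist_force: [4.6, 0.5, -0.6]
width: 0.0197
```

```bash
python3 st.py; python3 look.py a10
```

```text
t 10.7167 tcp [ 0.5438 -0.1766  0.1931] bed mm [ 16.6 -72.3 142.9] roterr [-0.05  0.19 -0.  ] w 0.0197 F bed [ 3.7  0.3 -2.9] T [-0.07 -0.35  0.  ]
t 10.7167 tcp [ 0.5438 -0.1766  0.1931] bed mm [ 16.6 -72.3 142.9] roterr [-0.05  0.19 -0.  ] w 0.0197 F bed [ 3.7  0.3 -2.9]
[-0.6  -0.19  1.77  0.34  1.16 -0.74]
```

View pics/a10.png

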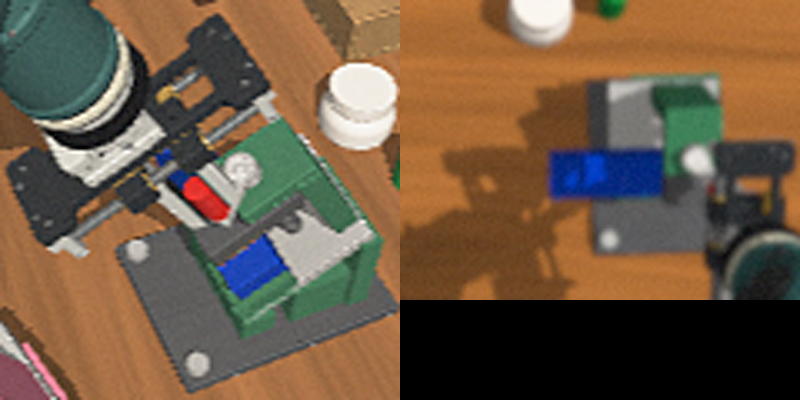

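```bash
cat > circ.py <<'E'
import sys
from tgt import *
# args: a_start(deg, commanded) step(deg) n [cmd bed x y]
def tab(cur,angs,c=(44.5,-50),z=0,r=36):
    for a in angs:
        a_=np.radians(a);d=np.array([c[0]+r*np.cos(a_)-cur[0],c[1]+r*np.sin(a_)-cur[1],z])
        w=B@d/1000; print('{"xyz": [%.4f, %.4f, %.4f], "twist": [0, 0, 0]},'%tuple(w),end=" ")
    print()
E
python3 - <<'E'
from circ import *
a0=-141.5
tab((15.2,-72.3),[a0-x for x in (5,13,23,34,45,56,67,78,89,100,110,110)])
E
```

```text
{"xyz": [-0.0008, 0.0024, -0.0004], "twist": [0, 0, 0]}, {"xyz": [-0.0032, 0.0066, -0.0016], "twist": [0, 0, 0]}, {"xyz": [-0.0054, 0.0124, -0.0027], "twist": [0, 0, 0]}, {"xyz": [-0.0069, 0.0191, -0.0033], "twist": [0, 0, 0]}, {"xyz": [-0.0072, 0.0260, -0.0032], "twist": [0, 0, 0]}, {"xyz": [-0.0063, 0.0328, -0.0025], "twist": [0, 0, 0]}, {"xyz": [-0.0044, 0.0393, -0.0012], "twist": [0, 0, 0]}, {"xyz": [-0.0014, 0.0452, 0.0008], "twist": [0, 0, 0]}, {"xyz": [0.0026, 0.0503, 0.0032], "twist": [0, 0, 0]}, {"xyz": [0.0073, 0.0545, 0.0061], "twist": [0, 0, 0]}, {"xyz": [0.0121, 0.0573, 0.0089], "twist": [0, 0, 0]}, {"xyz": [0.0121, 0.0573, 0.0089], "twist": [0, 0, 0]},
```

step_arm(
  commands=[
    {"xyz": [-0.0008, 0.0024, -0.0004], "twist": [0, 0, 0]},
    {"xyz": [-0.0032, 0.0066, -0.0016], "twist": [0, 0, 0]},
    {"xyz": [-0.0054, 0.0124, -0.0027], "twist": [0, 0, 0]},
    {"xyz": [-0.0069, 0.0191, -0.0033], "twist": [0, 0, 0]},
    {"xyz": [-0.0072, 0.026, -0.0032], "twist": [0, 0, 0]},
    {"xyz": [-0.0063, 0.0328, -0.0025], "twist": [0, 0, 0]},
    {"xyz": [-0.0063, 0.0328, -0.0025], "twist": [0, 0, 0]},
    {"xyz": [-0.0063, 0.0328, -0.0025], "twist": [0, 0, 0]},
  ],
)

```text
time: 11.48
tool_pos: [0.5376, -0.1447, 0.1906]
ee_rot: [-1.573, -0.527, 0.06]
wrist_force: [6.0, -1.4, -1.6]
width: 0.0194
```

```bash
python3 st.py; python3 look.py a11
```

```text
t 11.4833 tcp [ 0.5376 -0.1447  0.1906] bed mm [ 11.6 -40.2 143. ] roterr [0.09 0.2  0.04] w 0.0194 F bed [ 4.3 -1.7 -4.3] T [-0.51 -0.41 -0.01]
t 11.4833 tcp [ 0.5376 -0.1447  0.1906] bed mm [ 11.6 -40.2 143. ] roterr [0.09 0.2  0.04] w 0.0194 F bed [ 4.3 -1.7 -4.3]
[-0.54 -0.24  1.81  0.32  1.14 -0.67]
```

View pics/a11.png

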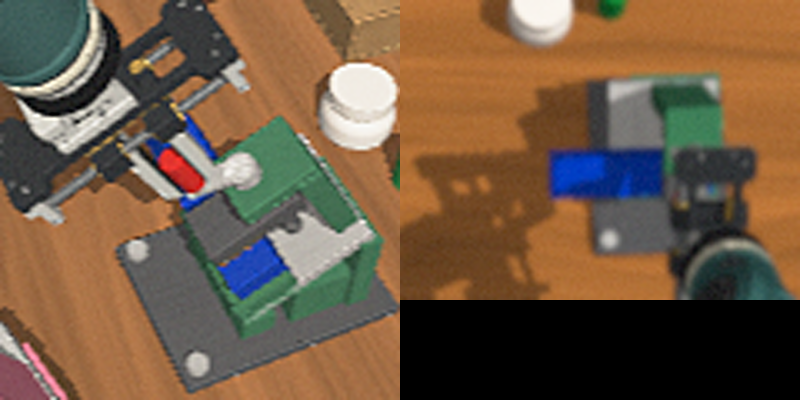

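```bash
python3 - <<'E'
from circ import *
a=-197.5
tab((10.2,-39.2),[a-x for x in (7,19,33,47,61,75,89,103,117,131,143,150)],c=(45.5,-50))
E
```

```text
{"xyz": [0.0020, 0.0043, 0.0013], "twist": [0, 0, 0]}, {"xyz": [0.0049, 0.0109, 0.0032], "twist": [0, 0, 0]}, {"xyz": [0.0097, 0.0176, 0.0062], "twist": [0, 0, 0]}, {"xyz": [0.0158, 0.0227, 0.0099], "twist": [0, 0, 0]}, {"xyz": [0.0229, 0.0259, 0.0141], "twist": [0, 0, 0]}, {"xyz": [0.0304, 0.0270, 0.0184], "twist": [0, 0, 0]}, {"xyz": [0.0379, 0.0260, 0.0228], "twist": [0, 0, 0]}, {"xyz": [0.0451, 0.0229, 0.0268], "twist": [0, 0, 0]}, {"xyz": [0.0514, 0.0180, 0.0303], "twist": [0, 0, 0]}, {"xyz": [0.0566, 0.0114, 0.0330], "twist": [0, 0, 0]}, {"xyz": [0.0598, 0.0048, 0.0346], "twist": [0, 0, 0]}, {"xyz": [0.0611, 0.0006, 0.0352], "twist": [0, 0, 0]},
```

step_arm(
  commands=[
    {"xyz": [0.002, 0.0043, 0.0013], "twist": [0, 0, 0]},
    {"xyz": [0.0049, 0.0109, 0.0032], "twist": [0, 0, 0]},
    {"xyz": [0.0097, 0.0176, 0.0062], "twist": [0, 0, 0]},
    {"xyz": [0.0158, 0.0227, 0.0099], "twist": [0, 0, 0]},
    {"xyz": [0.0229, 0.0259, 0.0141], "twist": [0, 0, 0]},
    {"xyz": [0.0304, 0.027, 0.0184], "twist": [0, 0, 0]},
    {"xyz": [0.0379, 0.026, 0.0228], "twist": [0, 0, 0]},
    {"xyz": [0.0451, 0.0229, 0.0268], "twist": [0, 0, 0]},
    {"xyz": [0.0514, 0.018, 0.0303], "twist": [0, 0, 0]},
    {"xyz": [0.0566, 0.0114, 0.033], "twist": [0, 0, 0]},
    {"xyz": [0.0598, 0.0048, 0.0346], "twist": [0, 0, 0]},
    {"xyz": [0.0611, 0.0006, 0.0352], "twist": [0, 0, 0]},
  ],
)

```text
time: 12.58
tool_pos: [0.5971, -0.1418, 0.225]
ee_rot: [-1.566, -0.522, 0.059]
wrist_force: [-2.4, 4.2, 2.2]
width: 0.0194
```

step_arm(
  commands=[
    {"xyz": [0, 0, 0], "twist": [0, 0, 0]},
    {"xyz": [0, 0, 0], "twist": [0, 0, 0]},
  ],
)

```text
time: 12.75
tool_pos: [0.5973, -0.1426, 0.2251]
ee_rot: [-1.569, -0.524, 0.059]
wrist_force: [-1.5, 3.6, 3.0]
width: 0.0193
```

```bash
python3 st.py; python3 look.py a12;python3 barm.py a12
```

```text
t 12.75 tcp [ 0.5973 -0.1426  0.2251] bed mm [ 80.6 -41.6 142.9] roterr [-0.1  -0.   -0.04] w 0.0193 F bed [0.4 3.7 3.3] T [0.47 0.37 0.05]
t 12.75 tcp [ 0.5973 -0.1426  0.2251] bed mm [ 80.6 -41.6 142.9] roterr [-0.1  -0.   -0.04] w 0.0193 F bed [0.4 3.7 3.3]
[-0.47 -0.12  1.64  0.28  1.17 -0.58]
side 429 topz 31.6 slopes deg [ 1.96 -0.49] x [-19.7  21.3] y [-84.9  77.6] ((1.9947319030761719, -2.7192459106445312), (45.62392044067383, 165.66294860839844), 0.2058863788843155)
top 299 topz 32.7 slopes deg [-0.44 -0.54] x [-20.6  21.8] y [-27.4  81. ] ((0.1382598876953125, 26.76836395263672), (43.79888916015625, 108.98396301269531), 1.1076362133026123)
```

View pics/a12.png

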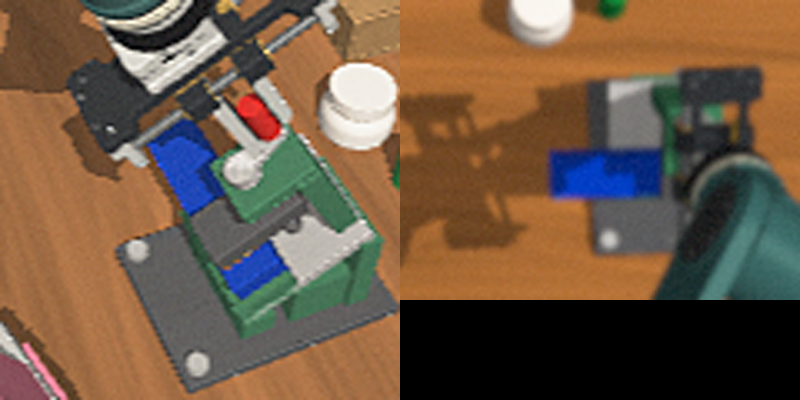

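```bash
python3 - <<'E'
from circ import *
def go(a,st):
    c=(45.5,-50);cur=(c[0]+36*np.cos(np.radians(a)),c[1]+36*np.sin(np.radians(a)))
    tab(cur,[a-x for x in st],c=c)
go(-347.5,(8,21,35,49,63,77,91,105,119,133,147,160))
go(-507.5,(14,28,42,56,70,84,98,112,126,136,142,142))
E
```

```text
{"xyz": [0.0009, -0.0049, 0.0004], "twist": [0, 0, 0]}, {"xyz": [0.0012, -0.0131, 0.0002], "twist": [0, 0, 0]}, {"xyz": [-0.0004, -0.0216, -0.0009], "twist": [0, 0, 0]}, {"xyz": [-0.0036, -0.0295, -0.0031], "twist": [0, 0, 0]}, {"xyz": [-0.0085, -0.0361, -0.0061], "twist": [0, 0, 0]}, {"xyz": [-0.0146, -0.0412, -0.0098], "twist": [0, 0, 0]}, {"xyz": [-0.0216, -0.0444, -0.0140], "twist": [0, 0, 0]}, {"xyz": [-0.0291, -0.0456, -0.0184], "twist": [0, 0, 0]}, {"xyz": [-0.0367, -0.0446, -0.0227], "twist": [0, 0, 0]}, {"xyz": [-0.0439, -0.0415, -0.0267], "twist": [0, 0, 0]}, {"xyz": [-0.0502, -0.0365, -0.0302], "twist": [0, 0, 0]}, {"xyz": [-0.0550, -0.0305, -0.0328], "twist": [0, 0, 0]}, 
{"xyz": [-0.0037, 0.0077, -0.0019], "twist": [0, 0, 0]}, {"xyz": [-0.0058, 0.0162, -0.0028], "twist": [0, 0, 0]}, {"xyz": [-0.0059, 0.0250, -0.0026], "twist": [0, 0, 0]}, {"xyz": [-0.0043, 0.0335, -0.0013], "twist": [0, 0, 0]}, {"xyz": [-0.0009, 0.0413, 0.0009], "twist": [0, 0, 0]}, {"xyz": [0.0041, 0.0478, 0.0040], "twist": [0, 0, 0]}, {"xyz": [0.0103, 0.0528, 0.0077], "twist": [0, 0, 0]}, {"xyz": [0.0173, 0.0559, 0.0119], "twist": [0, 0, 0]}, {"xyz": [0.0249, 0.0569, 0.0163], "twist": [0, 0, 0]}, {"xyz": [0.0303, 0.0562, 0.0194], "twist": [0, 0, 0]}, {"xyz": [0.0335, 0.0554, 0.0212], "twist": [0, 0, 0]}, {"xyz": [0.0335, 0.0554, 0.0212], "twist": [0, 0, 0]},
```

step_arm(
  commands=[
    {"xyz": [0.0009, -0.0049, 0.0004], "twist": [0, 0, 0]},
    {"xyz": [0.0012, -0.0131, 0.0002], "twist": [0, 0, 0]},
    {"xyz": [-0.0004, -0.0216, -0.0009], "twist": [0, 0, 0]},
    {"xyz": [-0.0036, -0.0295, -0.0031], "twist": [0, 0, 0]},
    {"xyz": [-0.0085, -0.0361, -0.0061], "twist": [0, 0, 0]},
    {"xyz": [-0.0146, -0.0412, -0.0098], "twist": [0, 0, 0]},
    {"xyz": [-0.0216, -0.0444, -0.014], "twist": [0, 0, 0]},
    {"xyz": [-0.0291, -0.0456, -0.0184], "twist": [0, 0, 0]},
    {"xyz": [-0.0367, -0.0446, -0.0227], "twist": [0, 0, 0]},
    {"xyz": [-0.0439, -0.0415, -0.0267], "twist": [0, 0, 0]},
    {"xyz": [-0.0502, -0.0365, -0.0302], "twist": [0, 0, 0]},
    {"xyz": [-0.055, -0.0305, -0.0328], "twist": [0, 0, 0]},
  ],
)

```text
time: 13.85
tool_pos: [0.5434, -0.1759, 0.1929]
ee_rot: [-1.575, -0.528, 0.059]
wrist_force: [7.0, -3.2, -2.0]
width: 0.0197
```

```bash
python3 st.py
```

```text
t 13.85 tcp [ 0.5434 -0.1759  0.1929] bed mm [ 16.2 -71.7 143. ] roterr [0.21 0.24 0.16] w 0.0197 F bed [ 4.9 -3.6 -5.1] T [-0.66 -0.64  0.01]
```

step_arm(
  commands=[
    {"xyz": [-0.0037, 0.0077, -0.0019], "twist": [0, 0, 0]},
    {"xyz": [-0.0058, 0.0162, -0.0028], "twist": [0, 0, 0]},
    {"xyz": [-0.0059, 0.025, -0.0026], "twist": [0, 0, 0]},
    {"xyz": [-0.0043, 0.0335, -0.0013], "twist": [0, 0, 0]},
    {"xyz": [-0.0009, 0.0413, 0.0009], "twist": [0, 0, 0]},
    {"xyz": [0.0041, 0.0478, 0.004], "twist": [0, 0, 0]},
    {"xyz": [0.0103, 0.0528, 0.0077], "twist": [0, 0, 0]},
    {"xyz": [0.0173, 0.0559, 0.0119], "twist": [0, 0, 0]},
    {"xyz": [0.0249, 0.0569, 0.0163], "twist": [0, 0, 0]},
    {"xyz": [0.0303, 0.0562, 0.0194], "twist": [0, 0, 0]},
    {"xyz": [0.0335, 0.0554, 0.0212], "twist": [0, 0, 0]},
    {"xyz": [0.0335, 0.0554, 0.0212], "twist": [0, 0, 0]},
  ],
)

```text
time: 14.85
tool_pos: [0.5657, -0.1181, 0.207]
ee_rot: [-1.568, -0.496, 0.062]
wrist_force: [-40.5, 0.3, 11.4]
width: 0.0196
```

```bash
python3 st.py; python3 look.py a13;python3 barm.py a13; python3 - <<'E'
from circ import *
def go(a,st):
    c=(45.5,-50);cur=(c[0]+36*np.cos(np.radians(a)),c[1]+36*np.sin(np.radians(a)))
    tab(cur,[a-x for x in st],c=c)
go(-649.5,(6,15,25,35,45,55,65,75,84,84))
E
```

```text
t 14.85 tcp [ 0.5657 -0.1181  0.207 ] bed mm [ 45.5 -15.2 142.3] roterr [-0.02 -1.61 -0.21] w 0.0196 F bed [-29.3   2.7  30. ] T [0.47 5.65 0.04]
t 14.85 tcp [ 0.5657 -0.1181  0.207 ] bed mm [ 45.5 -15.2 142.3] roterr [-0.02 -1.61 -0.21] w 0.0196 F bed [-29.3   2.7  30. ]
[-0.44 -0.19  1.73  0.25  1.17 -0.55]
side 379 topz 31.4 slopes deg [13.13 -0.46] x [-20.4  20.4] y [-85.2  78.9] ((7.3579559326171875, -2.56390380859375), (167.6487579345703, 56.95833969116211), 89.72740936279297)
top 246 topz 33.2 slopes deg [16.85 -0.82] x [-20.1  22.4] y [-10.3  81. ] ((20.00226593017578, 33.976837158203125), (94.12638854980469, 81.09324645996094), 87.93766784667969)
{"xyz": [0.0031, -0.0013, 0.0017], "twist": [0, 0, 0]}, {"xyz": [0.0075, -0.0038, 0.0042], "twist": [0, 0, 0]}, {"xyz": [0.0119, -0.0076, 0.0066], "twist": [0, 0, 0]}, {"xyz": [0.0157, -0.0121, 0.0086], "twist": [0, 0, 0]}, {"xyz": [0.0188, -0.0174, 0.0102], "twist": [0, 0, 0]}, {"xyz": [0.0210, -0.0231, 0.0113], "twist": [0, 0, 0]}, {"xyz": [0.0224, -0.0292, 0.0119], "twist": [0, 0, 0]}, {"xyz": [0.0228, -0.0355, 0.0119], "twist": [0, 0, 0]}, {"xyz": [0.0224, -0.0411, 0.0115], "twist": [0, 0, 0]}, {"xyz": [0.0224, -0.0411, 0.0115], "twist": [0, 0, 0]},
```

View pics/a13.png

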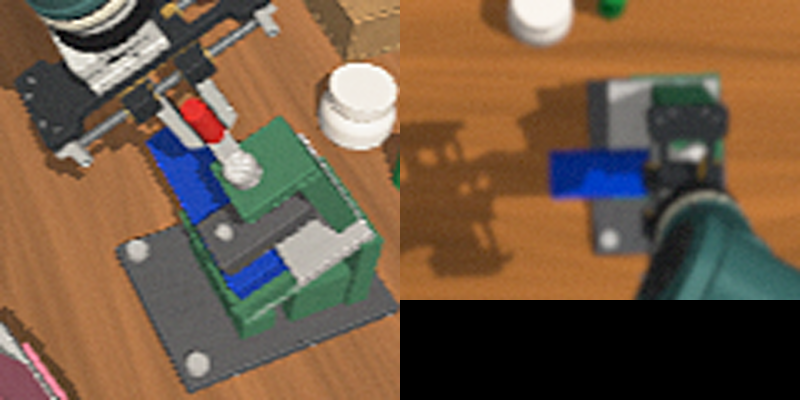

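step_arm(
  commands=[
    {"xyz": [0, 0, 0], "twist": [0, 0, 0]},
    {"xyz": [0, 0, 0], "twist": [0, 0, 0]},
  ],
)

```text
time: 15.12
tool_pos: [0.5656, -0.1181, 0.207]
ee_rot: [-1.569, -0.497, 0.061]
wrist_force: [-38.6, 1.2, 10.5]
width: 0.0194
```

```bash
python3 st.py; python3 - <<'E'
from bench import robot
from tgt import *
for k in ("a6","a12","a13"):
    z=np.load(f"s_{k}_side.npz");c=robot.camera_info("side");P=(pts(z["p"],z["d"],c)-O)@B*1000;h=cv2.cvtColor(z["p"],cv2.COLOR_RGB2HSV)
    m=(h[...,1]<60)&(P[...,0]>-16)&(P[...,0]<20)&(P[...,1]>-72)&(P[...,1]<-30)&(P[...,2]>34)&(P[...,2]<100)
    q=P[m]; print(k,m.sum(),np.percentile(q[:,2],[5,50,90]).round(1))
z=np.load("s_a13_side.npz")["p"][200:280,270:350];cv2.imwrite("pics/jz.png",cv2.resize(z,(640,640),interpolation=cv2.INTER_CUBIC)[:,:,::-1])
E
```

```text
t 15.1167 tcp [ 0.5656 -0.1181  0.207 ] bed mm [ 45.4 -15.2 142.3] roterr [-0.02 -1.54 -0.18] w 0.0194 F bed [-28.    3.4  28.3] T [0.43 5.56 0.06]
a6 124 [76.3 79.4 80.9]
a12 197 [65.  68.2 70. ]
a13 185 [50.3 53.2 56. ]
```

View pics/jz.png

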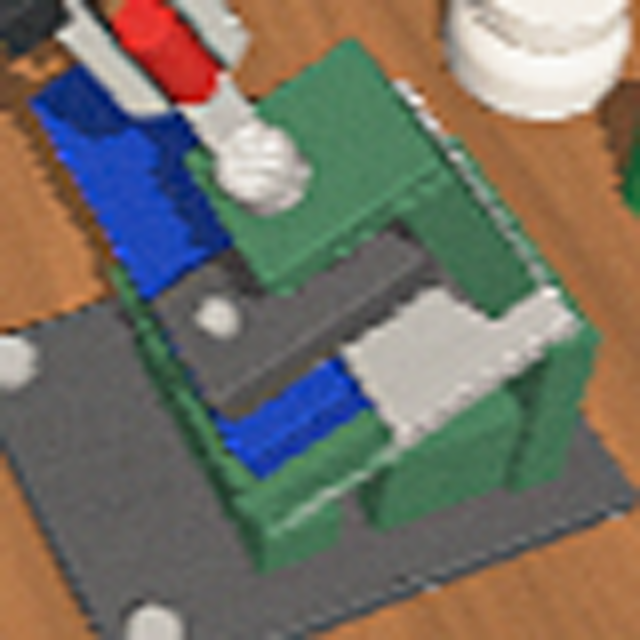

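step_arm(
  commands=[
    {"xyz": [-0.004, 0, -0.002], "twist": [0, 0, 0]},
    {"xyz": [-0.008, 0, -0.004], "twist": [0, 0, 0]},
    {"xyz": [-0.008, 0, -0.004], "twist": [0, 0, 0]},
    {"xyz": [-0.008, 0, -0.004], "twist": [0, 0, 0]},
  ],
)

```text
time: 15.45
tool_pos: [0.5612, -0.1189, 0.2047]
ee_rot: [-1.57, -0.506, 0.06]
wrist_force: [-23.5, 0.1, 5.8]
width: 0.0194
```

```bash
python3 st.py
```

```text
t 15.45 tcp [ 0.5612 -0.1189  0.2047] bed mm [ 40.5 -15.7 142.6] roterr [ 0.04 -0.98 -0.07] w 0.0194 F bed [-17.5   1.5  16.7] T [0.04 3.5  0.02]
```

```bash
python3 st.py; python3 look.py a14; python3 - <<'E'
from bench import robot
from tgt import *
c=robot.camera_info("side")
for k in ("a12","a13","a14"):
    p=np.load(f"s_{k}_side.npz")["p"];d=np.load(f"s_{k}_side.npz")["d"]
    P=(pts(p,d,c)-O)@B*1000;h=cv2.cvtColor(p,cv2.COLOR_RGB2HSV)
    m=((h[...,0]<8)|(h[...,0]>172))&(h[...,1]>170)&(h[...,2]>60)&(np.abs(P-[44,-50,155]).max(-1)<85)
    Q=P[m];print(k,m.sum(),"px",np.argwhere(m).mean(0)[::-1].round(1),"bed med",np.median(Q,0).round(1))
    # axis pixel expectations
    for a in (-10,-246+0,-260,-270,-285): 
        a_=np.radians(a);print(a,proj(bed(45.5+36*np.cos(a_),-50+36*np.sin(a_),151),c).round(1),end=" ")
    print()
z=np.load("s_a14_side.npz")["p"][180:260,250:330];cv2.imwrite("pics/jz2.png",cv2.resize(z,(600,600),interpolation=cv2.INTER_CUBIC)[:,:,::-1])
E
```

```text
t 15.45 tcp [ 0.5612 -0.1189  0.2047] bed mm [ 40.5 -15.7 142.6] roterr [ 0.04 -0.98 -0.07] w 0.0194 F bed [-17.5   1.5  16.7] T [0.04 3.5  0.02]
t 15.45 tcp [ 0.5612 -0.1189  0.2047] bed mm [ 40.5 -15.7 142.6] roterr [ 0.04 -0.98 -0.07] w 0.0194 F bed [-17.5   1.5  16.7]
[-0.45 -0.2   1.75  0.26  1.16 -0.56]
a12 111 px [307.  204.5] bed med [ 80.5 -47.6 159.7]
-10 [[310.  208.3]] -246 [[285.9 208.9]] -260 [[288.2 206.2]] -270 [[290.2 204.6]] -285 [[293.4 202.7]] 
a13 107 px [290.2 205.6] bed med [ 44.6 -21.1 159.1]
-10 [[310.  208.3]] -246 [[285.9 208.9]] -260 [[288.2 206.2]] -270 [[290.2 204.6]] -285 [[293.4 202.7]] 
a14 109 px [288.6 206.8] bed med [ 39.5 -21.7 160.6]
-10 [[310.  208.3]] -246 [[285.9 208.9]] -260 [[288.2 206.2]] -270 [[290.2 204.6]] -285 [[293.4 202.7]]
```

View pics/jz2.png

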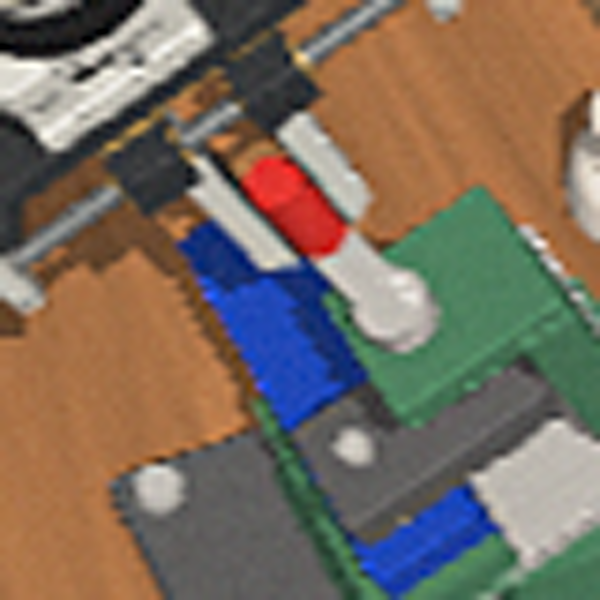

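step_arm(
  commands=[
    {"xyz": [-0.004, -0.0005, -0.002], "twist": [0, 0, 0]},
    {"xyz": [-0.008, -0.001, -0.0045], "twist": [0, 0, 0]},
    {"xyz": [-0.008, -0.001, -0.0045], "twist": [0, 0, 0]},
    {"xyz": [-0.008, -0.001, -0.0045], "twist": [0, 0, 0]},
  ],
)

```text
time: 15.88
tool_pos: [0.5572, -0.1202, 0.2026]
ee_rot: [-1.571, -0.517, 0.059]
wrist_force: [-8.3, -0.3, 2.4]
width: 0.0197
```

```bash
python3 st.py
```

```text
t 15.8833 tcp [ 0.5572 -0.1202  0.2026] bed mm [ 35.8 -16.8 142.8] roterr [ 0.05 -0.39  0.01] w 0.0197 F bed [-6.   0.2  6.3] T [-0.07  1.54  0.04]
```

```bash
python3 look.py a15; python3 - <<'E'
from bench import robot
from tgt import *
c=robot.camera_info("side")
for uv in ((298.1,247.9),(299,252.2),(313,246.5),(311.5,240.5)):
    X=rayz(*uv,c,B[:,1],B[:,1]@bed(0,-73,0)); print(uv,((X-O)@B*1000).round(1))
ims=[]
for k in ("a6","a15"):
    z=np.load(f"s_{k}_side.npz")["p"][222:272,288:338];z=cv2.resize(z,(400,400),interpolation=cv2.INTER_NEAREST);ims.append(z)
cv2.imwrite("pics/jz3.png",np.hstack(ims)[:,:,::-1])
E
```

```text
t 15.8833 tcp [ 0.5572 -0.1202  0.2026] bed mm [ 35.8 -16.8 142.8] roterr [ 0.05 -0.39  0.01] w 0.0197 F bed [-6.   0.2  6.3]
[-0.46 -0.22  1.77  0.27  1.15 -0.58]
(298.1, 247.9) [ -7.7 -73.   55.1]
(299, 252.2) [-14.9 -73.   33.1]
(313, 246.5) [ 22.7 -73.   15. ]
(311.5, 240.5) [ 31.3 -73.   47. ]
```

View pics/jz3.png

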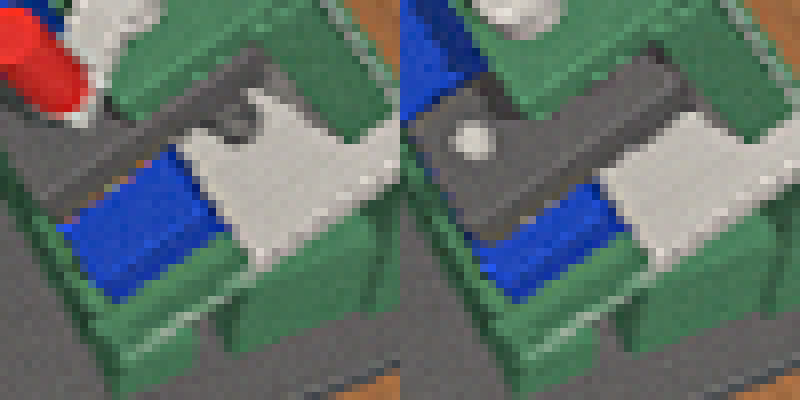

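```bash
python3 - <<'E'
from bench import robot
from tgt import *
c=robot.camera_info("side")
for z in range(30,85,5): print(z,((proj(bed(-18,-73,z),c)[0]-[288,222])*8).round(0), "pad corner",((proj(bed(-17,-70,z),c)[0]-[288,222])*8).round(0),"right",((proj(bed(24,-73,z),c)[0]-[288,222])*8).round(0))
E
```

```text
30 [ 84. 250.] pad corner [ 82. 241.] right [188. 179.]
35 [ 78. 245.] pad corner [ 77. 236.] right [182. 173.]
40 [ 73. 240.] pad corner [ 71. 231.] right [177. 168.]
45 [ 67. 235.] pad corner [ 65. 226.] right [172. 163.]
50 [ 61. 230.] pad corner [ 59. 221.] right [166. 158.]
55 [ 55. 225.] pad corner [ 54. 216.] right [161. 152.]
60 [ 49. 220.] pad corner [ 48. 211.] right [155. 147.]
65 [ 43. 215.] pad corner [ 42. 206.] right [150. 141.]
70 [ 37. 210.] pad corner [ 36. 201.] right [144. 136.]
75 [ 31. 205.] pad corner [ 30. 196.] right [138. 130.]
80 [ 25. 200.] pad corner [ 23. 190.] right [133. 125.]
```

step_arm(
  commands=[
    {"xyz": [-0.003, -0.0005, -0.0015], "twist": [0, 0, 0]},
    {"xyz": [-0.003, -0.0005, -0.0015], "twist": [0, 0, 0]},
    {"xyz": [-0.003, -0.0005, -0.0015], "twist": [0, 0, 0]},
  ],
)

```text
time: 16.23
tool_pos: [0.556, -0.1206, 0.202]
ee_rot: [-1.571, -0.521, 0.059]
wrist_force: [-2.4, -1.9, -2.2]
width: 0.0194
```

```bash
python3 st.py
```

```text
t 16.2333 tcp [ 0.556  -0.1206  0.202 ] bed mm [ 34.5 -17.1 142.9] roterr [ 0.02 -0.14  0.03] w 0.0194 F bed [-3.2 -1.7 -0.6] T [-0.41  0.83  0.02]
```

Contact force is nearly zero with the crank at its stop, so I'll let go now.

step_arm(
  commands=[
    {"xyz": [0, 0, 0], "twist": [0, 0, 0]},
    {"xyz": [0, 0, 0], "twist": [0, 0, 0]},
    {"xyz": [0, 0, 0], "twist": [0, 0, 0]},
    {"xyz": [0, 0, 0], "twist": [0, 0, 0]},
    {"xyz": [0, 0, 0], "twist": [0, 0, 0]},
    {"xyz": [0, 0, 0], "twist": [0, 0, 0]},
    {"xyz": [0, 0, 0], "twist": [0, 0, 0]},
    {"xyz": [0, 0, 0], "twist": [0, 0, 0]},
    {"xyz": [0, 0, 0], "twist": [0, 0, 0]},
  ],
  fingers=0,
)

```text
time: 16.98
tool_pos: [0.5569, -0.1198, 0.2033]
ee_rot: [-1.57, -0.524, 0.059]
wrist_force: [-0.7, 0.5, 0.4]
width: 0.076
```

step_arm(
  commands=[
    {"xyz": [-0.01, 0, 0.017], "twist": [0, 0, 0]},
    {"xyz": [-0.02, 0, 0.035], "twist": [0, 0, 0]},
    {"xyz": [-0.035, 0, 0.06], "twist": [0, 0, 0]},
    {"xyz": [-0.05, 0.02, 0.087], "twist": [0, 0, 0]},
    {"xyz": [-0.06, 0.05, 0.1], "twist": [0, 0, 0]},
    {"xyz": [-0.07, 0.08, 0.11], "twist": [0, 0, 0]},
    {"xyz": [-0.08, 0.11, 0.12], "twist": [0, 0, 0]},
    {"xyz": [-0.09, 0.15, 0.13], "twist": [0, 0, 0]},
    {"xyz": [-0.1, 0.18, 0.13], "twist": [0, 0, 0]},
    {"xyz": [-0.1, 0.2, 0.13], "twist": [0, 0, 0]},
    {"xyz": [-0.1, 0.2, 0.13], "twist": [0, 0, 0]},
  ],
)

```text
time: 17.9
tool_pos: [0.4561, 0.0841, 0.3344]
ee_rot: [-1.568, -0.526, 0.065]
wrist_force: [0.4, -0.3, -1.1]
width: 0.0941
```

```bash
python3 st.py; python3 look.py a16;python3 barm.py a16;python3 knob.py a16; python3 - <<'E'
import numpy as np,cv2
ims=[cv2.resize(np.load(f"s_a16_side.npz")["p"][222:272,288:338],(400,400),interpolation=cv2.INTER_NEAREST),cv2.resize(np.load(f"s_a16_top.npz")["p"],(534,400))[:,:400]]
cv2.imwrite("pics/jz4.png",np.hstack(ims)[:,:,::-1])
E
```

```text
t 17.9 tcp [0.4561 0.0841 0.3344] bed mm [ 24.8 193.1 301.3] roterr [-0.13  0.12 -0.42] w 0.0941 F bed [-0.3 -0.3 -1.2] T [-0.1   0.28  0.05]
t 17.9 tcp [0.4561 0.0841 0.3344] bed mm [ 24.8 193.1 301.3] roterr [-0.13  0.12 -0.42] w 0.0941 F bed [-0.3 -0.3 -1.2]
[ 0.05 -0.5   1.71  0.01  1.41 -0.01]
side 354 topz 31.5 slopes deg [30.08 14.19] x [-20.6  18.6] y [-85.6  80.5] ((-1.5553913116455078, 45.25596618652344), (43.50603103637695, 262.7809753417969), 0.9313785433769226)
top 285 topz 32.9 slopes deg [-0.24  0.32] x [-20.4  22.4] y [-32.6  81.1] ((0.4012031555175781, 1.9283523559570312), (164.98977661132812, 44.93667984008789), 89.89026641845703)
side 106 rect ((287.5, 208.50003051757812), (15.55634880065918, 7.0710673332214355), 45.0) depth med [ 34.4 -23.3 159. ] zrange [128.3 169.2]
top 37 rect ((304.5, 179.5), (7.0, 5.0), 90.0) depth med [ 34.4 -14.  168.9] zrange [151.4 173.1]
tri bed [ 32.2 -17.8 150.8]
ray gap 2.5201143396798957
ray gap 2.520114339679945
r 34.5 ang 110.9
```

View pics/a16.png

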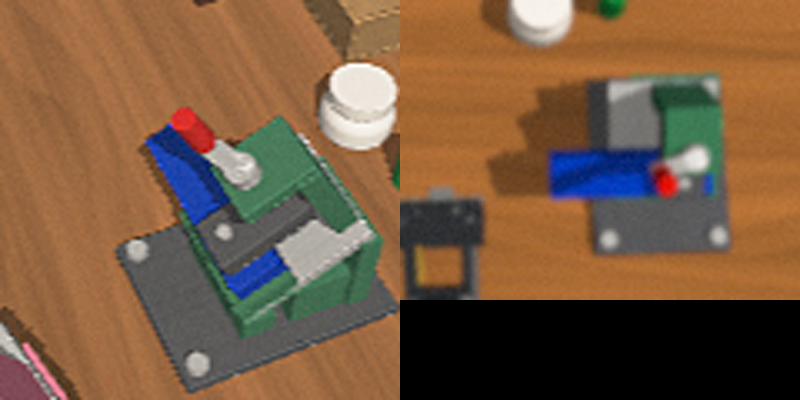

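View pics/jz4.png

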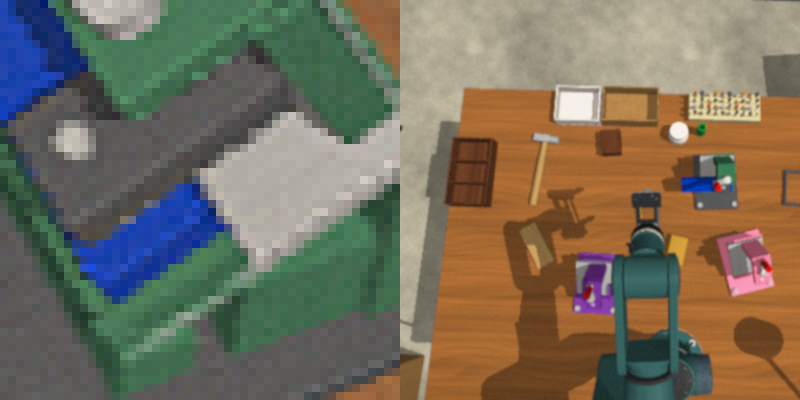

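```bash
python3 - <<'E'
from bench import robot
from tgt import *
c=robot.camera_info("side")
# predicted reference points vs picture (zoom coords of jz4 left)
for nm,q in (("bar top end lo",(-22.5,-85,32)),("bar top end hi",(22.5,-85,32)),("stop inner hi",(22,-85,14)),("bed hi",(93,-93,0))):
    print(nm,((proj(bed(*q),c)[0]-[288,222]+.5)*8).round(0))
for k in ("a6","a12","a16"):
    p=np.load(f"s_{k}_side.npz")["p"].astype(np.float32)
    for x in (0,8):
        print(k,x)
        for z in range(24,92,3):
            acc=np.mean([cv2.getRectSubPix(p,(1,1),tuple(map(float,proj(bed(x+d,-73,z),c)[0])))[0,0] for d in (-4,-2,0,2,4)],0)
            print(z,acc.round(0).astype(int).tolist(),end="; ")
        print()
E
```

```text
bar top end lo [ 91. 288.]
bar top end hi [203. 211.]
stop inner hi [221. 230.]
bed hi [424. 142.]
a6 0
24 [33, 69, 180]; 27 [30, 69, 179]; 30 [27, 69, 178]; 33 [29, 69, 179]; 36 [31, 70, 180]; 39 [29, 70, 180]; 42 [27, 69, 179]; 45 [24, 67, 180]; 48 [24, 67, 183]; 51 [34, 70, 181]; 54 [61, 77, 157]; 57 [95, 90, 110]; 60 [103, 92, 78]; 63 [89, 84, 74]; 66 [82, 81, 77]; 69 [81, 79, 79]; 72 [81, 79, 80]; 75 [89, 89, 87]; 78 [99, 98, 97]; 81 [101, 99, 99]; 84 [96, 94, 94]; 87 [94, 93, 92]; 90 [94, 94, 92]; 
a6 8
24 [29, 69, 178]; 27 [31, 71, 179]; 30 [30, 70, 179]; 33 [31, 70, 180]; 36 [32, 71, 181]; 39 [32, 71, 181]; 42 [30, 70, 180]; 45 [29, 68, 182]; 48 [28, 67, 185]; 51 [35, 69, 185]; 54 [70, 83, 163]; 57 [102, 97, 120]; 60 [102, 94, 82]; 63 [86, 83, 73]; 66 [82, 80, 76]; 69 [80, 78, 78]; 72 [81, 78, 78]; 75 [90, 88, 86]; 78 [102, 100, 99]; 81 [102, 100, 100]; 84 [97, 95, 95]; 87 [96, 94, 93]; 90 [95, 93, 92]; 
a12 0
24 [31, 72, 184]; 27 [31, 71, 184]; 30 [33, 72, 185]; 33 [33, 73, 187]; 36 [29, 72, 189]; 39 [32, 72, 189]; 42 [58, 76, 172]; 45 [96, 86, 126]; 48 [112, 92, 85]; 51 [96
[... 767 characters left out ...]
8, 75, 72]; 45 [78, 77, 75]; 48 [83, 83, 81]; 51 [93, 92, 90]; 54 [97, 97, 95]; 57 [93, 93, 92]; 60 [91, 89, 89]; 63 [89, 87, 86]; 66 [90, 90, 87]; 69 [92, 92, 90]; 72 [91, 90, 89]; 75 [89, 89, 88]; 78 [90, 89, 89]; 81 [91, 90, 90]; 84 [97, 95, 94]; 87 [109, 106, 104]; 90 [116, 112, 110]; 
a16 8
24 [27, 66, 176]; 27 [30, 68, 172]; 30 [49, 74, 151]; 33 [75, 84, 116]; 36 [85, 83, 83]; 39 [81, 77, 70]; 42 [77, 75, 71]; 45 [77, 75, 74]; 48 [83, 81, 80]; 51 [93, 92, 91]; 54 [98, 96, 95]; 57 [95, 93, 92]; 60 [93, 90, 90]; 63 [92, 90, 89]; 66 [93, 91, 89]; 69 [92, 91, 89]; 72 [90, 90, 87]; 75 [89, 87, 86]; 78 [89, 87, 87]; 81 [95, 94, 93]; 84 [116, 115, 112]; 87 [144, 141, 136]; 90 [163, 159, 152];
```

```bash
python3 -c "
from bench import robot
print(robot.get_obs()['time']);print(robot.close_job())"
```

```text
18.0
the job is handed in; nothing more can be done
None
```

The blue bar is loaded in the green vise and clamped, and the job is handed in at 18.0 s of the 67 s allowed. No verdict was reported.

**What I did:**
- I gripped the bar near the end that sticks out, slid it in under the open jaw and lowered it onto the bed.
- I pushed it until I felt contact at both the ledge (about 10 N) and the end stop (about 12 N), then let go.
- I gripped the red handle and turned it clockwise about 8.2 rad until it met a hard, springy stop. I backed off to about 3 N, released the handle and moved the arm clear.

**Last checks:**
- **Bar position:** it is flat, with its top about 32 mm off the bed. It is within about 2 mm of its place across the slope and along the ledge, at an angle below 1 degree.
- **Crank:** the handle stayed where I left it, and the jaw had come down about 26 mm.
- **Bystanders:** I saw none displaced in the top picture, though I didn't measure each one.

**What disagreed:**
- **Crank start:** I had assumed the crank started at 0, but the resistance came at only about 8.2 rad of turn. The pictures put the pad at about 48–51 mm at the start instead of 60 mm, so the crank probably began near 2.8 rad. That puts it at its 11 rad stop now.
- **Pad pressure:** I inferred this from the jaw height and the stop; I did not measure it directly.
- **Force at the stop:** the wrist read about 40 N while I was pushing against the stop. I believe it came through the fingers on the handle, not the arm or gripper body.
- **Camera match:** the two cameras differed by about 2–3 mm, and I averaged them and checked against the arm's own position.

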